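# Fill the jar stamping jig and lock its jaw at the mark

### The job

Stand the two loose spice jars (green cap and yellow cap) upright in the two empty cells of the stamping jig, one jar to a cell and let go of, so that its row of three is complete for date-stamping the caps. Then push the jig's sliding jaw by its blue push plate, against its return spring, until the pointer is on the red line and, holding it there, squeeze the red cam lever shut against the black fixed grip. Finish while still gripping the shut lever and grip together with the pointer on the red line; do not let go, because I still have to fit the locking pin.

Things in the scene. Friction and masses are not known exactly. Their poses are not given: they have to be found in the camera images.
- jig: Fixed jar stamping jig, grey base plate 300x190x12 mm. Origin: centre of the underside. Its x axis runs along the slide from the handle end (-150 mm) to the jars (+150 mm); its y axis points to the edge with the white scale, on the robot's side (yaw 1.3 to 1.8 rad). At the +x end stand three plywood cells in a row along y; all mm below are in the jig's frame, heights above the table.
- cell_near (a point): Place for a jar's centre on the floor (12 mm high) of the empty cell nearest the robot: x +117, y +54. Every cell is 50 mm wide in y, open above and towards -x (where the jaw comes); back wall's inner face at x +140, 4 mm dividers from x +108 to +140; walls and dividers 52 mm high above the table.
- cell_middle (a point): Place for a jar's centre on the floor of the empty middle cell: x +117, y 0.
- cell_far (a point): The same point of the cell farthest from the robot: x +117, y -54; a yellow-capped jar already stands in it.
- green_jar: Loose spice jar with a green cap, 42 mm diameter, 97 mm high, 0.11 kg; origin at the centre of its underside, z axis up. The cap is the top 20 mm and as wide as the jar.
- yellow_jar: Loose spice jar with an ochre-yellow cap, 42 mm diameter, 96 mm high, 0.11 kg; origin at the centre of its underside, z axis up.
- jig_jar: The yellow-capped jar, 42 mm diameter, 96 mm high, that already stands in the far cell; origin at the centre of its underside. It must stay there, upright.
- jaw (a joint): Slide q of the jaw along jig +x, m: 0 drawn back (start), 0.046 end; pointer on the red line at 0.035, the rubber face then 44.5 mm from the back wall: 42 mm jars are captive, with play. A spring pulls it back with 3 N at 0, 5 N at the mark; the shut cam lever locks it on its rail. Jaw 150 mm wide in y, 52 mm high, face at x +60 + q. The blue push plate is part of the jaw (see handle).
- handle (a point): Squeeze centre on the jaw: 80 mm high, y +2.5 (midway between outer faces of fixed grip and shut lever), 13 mm behind the rear face (-x side) of the blue push plate, which is 124 mm wide in y, 84 mm high, rear face at x -35 + q. Fingers come from above, opened along y, one each side, behind the plate: their flanks push it, closing them shuts the lever. Saddle below is 36 mm high.
- pointer (a point): Red tip of the pointer on the jaw, at the robot's end of the push plate, 2 mm above the scale: x -31 + q, y +76.
- red_line (a point): Red line across the white scale on the base plate: x +4, y +78, 12 mm high.
- fixed_grip: Black upright grip fixed on the jaw, 42 mm long in x, 8 mm thick (y -8 to 0), from 36 to 98 mm high; its front end is 2 mm behind the push plate. Origin: centre of its foot, x -58 + q, y -4.
- cam_lever (a joint): Angle of the cam lever, rad: 0 shut (upright beside the fixed grip), 0.45 fully open, leaning away from the fixed grip towards +y. It stays where it is left. Hinge along x at y +8, 36 mm high. Shutting it needs about 5 to 15 N at its top.
- lever_pad: Red pad of the cam lever, 40 mm long in x, 10 mm thick, from 16 to 60 mm from the hinge (shut: y +3 to +13, top 96 mm high; fully open its top reaches y +39). Origin: centre of its lower end.

How it is judged:
On the way, in this order (a step that is already met when the one before it is completed fails the run):
1. one loose jar in each of the two empty cells, upright and let go of ((((horizontal distance between green_jar and cell_near below 0.014 m and height (world z) of green_jar below 0.02 m and angle between green_jar's own z axis and vertical below 0.12 rad) and (horizontal distance between yellow_jar and cell_middle below 0.014 m and height (world z) of yellow_jar below 0.02 m and angle between yellow_jar's own z axis and vertical below 0.12 rad)) or ((horizontal distance between yellow_jar and cell_near below 0.014 m and height (world z) of yellow_jar below 0.02 m and angle between yellow_jar's own z axis and vertical below 0.12 rad) and (horizontal distance between green_jar and cell_middle below 0.014 m and height (world z) of green_jar below 0.02 m and angle between green_jar's own z axis and vertical below 0.12 rad))) and horizontal distance between jig_jar and cell_far below 0.014 m and height (world z) of jig_jar below 0.02 m and angle between jig_jar's own z axis and vertical below 0.12 rad and contact force between the fingers and green_jar below 0.5 N and contact force between the fingers and yellow_jar below 0.5 N), for 0.2 s.
2. the jaw held with its pointer on the red line, the lever still open (value of joint jaw between 0.031 and 0.039 m and value of joint cam_lever above 0.25 rad), for 0.2 s.
At the end, for the whole second after the job is handed in: Each cell holds one jar, upright within 7 degrees, centre within 14 mm of its cell point, on the floor, untouched; pointer within 4 mm of the red line; lever under 0.08 rad; fingers press red pad and black grip with over 4 N each (all of step 1 and value of joint jaw between 0.031 and 0.039 m and value of joint cam_lever below 0.08 rad and contact force between the fingers and lever_pad above 4 N and contact force between the fingers and fixed_grip above 4 N); the arm keeps its last pose, push and grip.
It fails at once if the lever is shut while the pointer is off the red line (value of joint cam_lever below 0.12 rad and (value of joint jaw below 0.028 m or value of joint jaw above 0.042 m)).
It fails at once if a jar is knocked over (angle between any of green_jar, yellow_jar, jig_jar's own z axis and vertical above 0.7 rad).
It also fails if it takes over 64 s, if anything falls off the work surface, if the arm or the gripper's body presses on something with over 40 N, if the wrist force passes 120 N, or if a joint passes its speed limit or range.

### The arm

A 6-joint arm with a two-finger parallel gripper is mounted at the origin on the work surface; the furniture and walls round the work are solid. World frame = base frame: x ahead of the robot, y to its left, z up, the work surface at z = 0. Lengths are in m, angles in rad, forces in N, time in s.
With the tool pointing down it reaches from about 0.3 to 0.775 m from the base axis. Payload 14.6 kg.
Tool frame: the origin (TCP) lies on the mounting face of the last link; the fingertips stand 199 mm ahead of it and the grasp point (between the pads) lies 180 mm ahead of it; z points along the fingers, y is the line along which they close (so a half turn about z gives the same grasp; the last joint's range is limited). The gripper opens to 94 mm and grips with 3 to 60 N. Pads are 16 mm wide; open, the fingers measure 119 mm over their backs; the gripper's body (75 mm by 177 mm) begins 78 mm behind the grasp point.
Start: joints at [1.28, 0.3, 1.521, -0, 1.321, -0.067], TCP at [0.122, 0.536, 0.405] pointing down, gripper open.
Joint ranges: [-3.03, 3.03], [-0.79, 2.21], [0.23, 2.52], [-1.04, 4.18], [0, 3.07], [-2.55, 2.55]. Speed limits (rad/s): [2.22, 2.22, 2.57, 3.14, 3.14, 3.14].

### API

Orientations are given as [roll, pitch, yaw] about the fixed x, y, z axes, in that order (R = Rz(yaw) Ry(pitch) Rx(roll)).
In Python, from station import telemetry, cams, workorder, finder gives the robot as it stands.
- The arm moves only by the tool jog_arm, never from a script. Its argument "rows" is a list of rows, each an object with "gripper": the finger opening in m, from 0 to 0.094; "slide": the shift along the tool's x, y, z in m, a list of three; "spin": the turn about the tool's z in rad. In form: [{"gripper": gripper, "slide": [tx, ty, tz], "spin": spin}, ...]. A call has 1 to 8 rows; each row is the pose to reach, as a shift and turn from the pose commanded when the call began, along the tool's axes at that moment; what a row does not reach only later rows make up. A row lasts 1/10 s, in which the tool goes at most 50 mm and 8.59 degrees, less where a joint would pass 70% of its speed; a pose out of reach is approached as far as the arm can. A call with a gripper value outside its range is refused whole. The fingers move at their own pace and stop on an object; "squeeze" is the grip in N (left out, the last holds). Time passes only in rows, so rows that repeat a pose let the fingers close. It gives the time, the measured TCP pose, the force, the opening and the grip force at its end, in the units of the state.
- telemetry.get_obs(): the state, without advancing time (a new reading comes with each control period).
- cams.camera(name): name is "scene" or "top" or "wrist"; returns (picture, depth): 420x560x3 uint8, red, green, blue; 420x560 float32, m along the optical axis (not along the pixel's ray), 0 where there is no reading.
- cams.camera_info(name): a dict with "camera_matrix" (3x3 intrinsics, pixels), "k1" (the pictures are not rectified: a ray, as slopes to the right and down, at radius r is drawn at 1 + k1 r^2 times it, then the intrinsics apply), "R" (3x3) and "t" (3): a world point X has camera coordinates R X + t; the wrist camera has in their place "tool_from_camera" (4x4, takes a point from camera to tool coordinates, whose origin is the TCP and whose axes are the flange's). Camera axes: x right, y down, z forward; pixel columns grow to the right and rows downward; lengths in m; the calibration is good to about 2 mm. A picture is of the moment at which its call begins: read the wrist's pose just before it. camera_info takes no time and is no camera call.
- workorder.hand_in(): hands the job in; it is judged then, once.
Trained networks look in the newest picture that a camera, given by its name, has taken for a name from the list of things; names that differ only in an ending like _2 or _b are one class to them, and where a whole thing is asked for, a point or a joint stands for the part that bears it (a point fixed in the world has none). Each returns a list of dicts, best first, with "confidence" (0 to 1); they miss things now and then, are a little off and sometimes report something else, mostly with a low value. They report only what shows in the picture. A call takes as long as a camera call.
- finder.find_in(target, camera): "point" ([x, y, z] in m, in world coordinates, good to about 4 mm: the middle of the surface that is visible of it).
- finder.masks_of(target, camera): "region" (420x560 bool, what is visible of it).
The state is a dict: "time_s": time; "qpos": joint angles; "joint_vel": joint speeds; "tau": joint torques, N m; "ee_pos": TCP position; "eef_rot": TCP orientation; "force": force on the tool from outside, world axes, zero at the start; "moment": the same for the moment, N m; "grip_width": finger opening in m; "grip_force": force on a finger pad.
Only numpy, scipy, OpenCV 4.12 (cv2) and the standard library are available. Lean on these libraries where they do the work, as an engineer would, in place of code of your own. Each camera call takes 0.05 s, during which the arm holds its last target. There are 200 camera calls.

## Working session

There is one attempt and no reset: what is moved stays moved. The work goes in short steps, Python scripts to look and compute and a tool call to move; the robot and the scene stay as the last step left them, time stands still between calls to the robot, and variables do not carry over. Pictures are saved under pics/ and viewed, at most 10 in all, crops included, and the job is handed in when it is done.

Besides the shell and the picture viewer there is one more tool, called after ">>>" by a JSON object that holds its "method" and its "body", one argument or row to a line. jog_arm: Moves the arm, as the interface text tells. Its arguments: {"type":"object","properties":{"rows":{"type":"array","items":{"type":"object","properties":{"gripper":{"type":"number"},"slide":{"type":"array","items":{"type":"number"}},"spin":{"type":"number"}}}},"squeeze":{"type":"number"}},"required":["rows"]}

```bash
ls; mkdir -p pics
cat > h.py <<'E'
import numpy as np, cv2
from scipy.spatial.transform import Rotation as Ro
from station import telemetry, cams, workorder, finder
def cloud(name, depth, obs=None):
    i=cams.camera_info(name); K=np.array(i["camera_matrix"]); h,w=depth.shape
    u,v=np.meshgrid(np.arange(w),np.arange(h))
    p=cv2.undistortPoints(np.stack([u,v],-1).reshape(-1,1,2).astype(float),K,np.array([i["k1"],0,0,0,0.])).reshape(h,w,2)
    P=np.dstack([p[...,0]*depth,p[...,1]*depth,depth])
    if "R" in i: return (P-np.array(i["t"]))@np.array(i["R"])
    T=np.array(i["tool_from_camera"]); P=P@T[:3,:3].T+T[:3,3]
    return P@Ro.from_euler('xyz',obs["eef_rot"]).as_matrix().T+np.array(obs["ee_pos"])
E
python3 - <<'E'
from h import *
o=telemetry.get_obs(); print({k:np.round(v,3) for k,v in o.items()})
ims=[]
for n in("scene","top"):
    im,d=cams.camera(n); ims.append(im); P=cloud(n,d); np.savez(f"{n}.npz",im=im,P=P,d=d)
    for t in("green_jar","yellow_jar","jig_jar","jig","pointer","fixed_grip","lever_pad","red_line","jaw"):
        print(n,t,[(np.round(r["point"],3),round(r["confidence"],2)) for r in finder.find_in(t,n)][:4])
    cv2.imwrite(f"pics/{n}.png",im[...,::-1])
E
```

```text
pics
{'time_s': np.float64(0.0), 'qpos': array([ 1.28 ,  0.3  ,  1.522, -0.   ,  1.321, -0.067]), 'joint_vel': array([-0.002,  0.   , -0.002, -0.   , -0.002, -0.   ]), 'tau': array([-0.0000e+00, -5.3180e+01, -3.5275e+01,  7.1000e-02,  2.4000e-02,
       -0.0000e+00]), 'ee_pos': array([0.122, 0.536, 0.404]), 'eef_rot': array([-3.14 , -0.   ,  2.918]), 'force': array([-1.434,  0.178, -0.784]), 'moment': array([-0.024,  0.018,  0.015]), 'grip_force': np.float64(0.0), 'grip_width': np.float64(0.094)}
scene green_jar [(array([ 0.552, -0.326,  0.067]), 0.89)]
scene yellow_jar [(array([ 0.448, -0.278,  0.063]), 0.8), (array([0.527, 0.024, 0.012]), 0.53)]
scene jig_jar [(array([0.613, 0.121, 0.096]), 0.89)]
scene jig [(array([ 0.532, -0.015,  0.048]), 0.65), (array([0.53 , 0.02 , 0.011]), 0.58)]
scene pointer [(array([ 0.531, -0.015,  0.049]), 0.85)]
scene fixed_grip [(array([ 0.534, -0.053,  0.08 ]), 0.57)]
scene lever_pad [(array([ 0.51 , -0.047,  0.092]), 0.59)]
scene red_line [(array([0.53 , 0.021, 0.017]), 0.89), (array([ 0.557, -0.323,  0.063]), 0.22)]
scene jaw [(array([ 0.538, -0.015,  0.056]), 0.94)]
top green_jar [(array([ 0.558, -0.331,  0.094]), 0.68)]
top yellow_jar [(array([ 0.454, -0.293,  0.092]), 0.96), (array([ 0.537, -0.002,  0.012]), 0.54)]
top jig_jar [(array([0.611, 0.1  , 0.108]), 0.63)]
top jig [(array([ 0.539, -0.004,  0.014]), 0.74)]
top pointer [(array([ 0.541, -0.025,  0.047]), 0.82)]
top fixed_grip [(array([ 0.538, -0.055,  0.101]), 0.5)]
top lever_pad [(array([ 0.51 , -0.054,  0.088]), 0.49)]
top red_line [(array([ 0.538, -0.002,  0.012]), 0.77), (array([ 0.515, -0.053,  0.071]), 0.51)]
top jaw [(array([ 0.538, -0.023,  0.045]), 0.82), (array([0.537, 0.001, 0.012]), 0.54)]
```

View pics/scene.png

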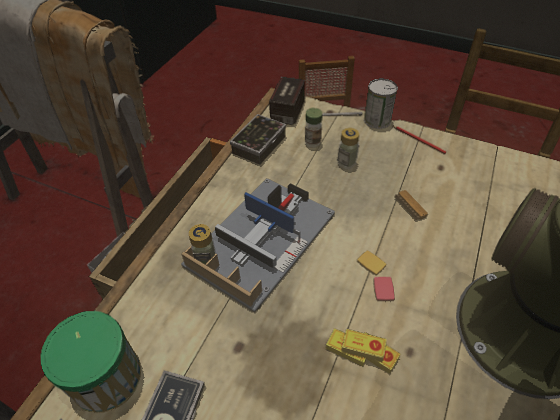

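View pics/top.png

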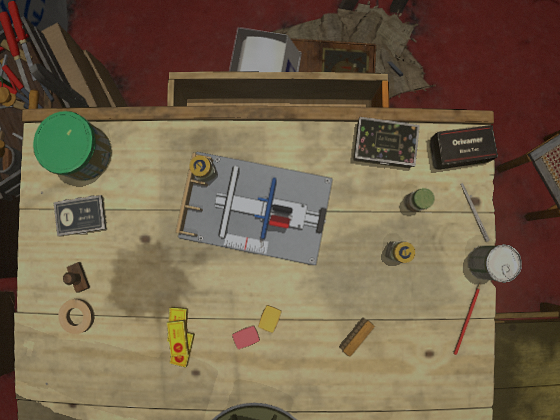

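The scene picture shows the jig in the middle, with its far jar at (200,237). The green jar is at (314,128) and the yellow at (348,147). Top view: green cap (422,198), yellow (404,252), jig between x 180 and 332. Next I'll fit the jig and jars in the point clouds.

```bash
cat > fit.py <<'E'
from h import *
from scipy.optimize import least_squares
D={n:np.load(n+".npz") for n in("scene","top")}
for n in D:
    P=D[n]["P"]; d=D[n]["d"]; x,y,z=P[...,0],P[...,1],P[...,2]
    roi=(d>0)&(abs(x-.54)<.16)&(abs(y-.0)<.22)
    tz=np.median(z[(d>0)&(abs(x-.4)<.03)&(abs(y)<.15)])
    m=roi&(z>tz+.006)&(z<tz+.12)
    lab=cv2.connectedComponents(m.astype(np.uint8))[1]; c=np.bincount(lab[m]).argmax(); m=lab==c
    r=cv2.minAreaRect(P[m][:,:2].astype(np.float32)*1000)
    print(n,"table z",tz,"rect",np.round(r[0],1),np.round(r[1],1),round(r[2],2))
    bs=np.round(cv2.boxPoints(r),1).tolist(); print(bs)
    for nm,c0,h in(("green",(.558,-.331),.097),("yellow",(.454,-.293),.096),("jig",(.612,.107),.108)):
        k=(d>0)&(np.hypot(x-c0[0],y-c0[1])<.045)&(abs(z-tz-h)<.006)
        q=P[k]; s=cv2.minEnclosingCircle(q[:,:2].astype(np.float32)*1000)
        side=(d>0)&(np.hypot(x-c0[0],y-c0[1])<.045)&(z>.02+tz)&(z<h-.008); Q=P[side][:,:2]
        f=least_squares(lambda p:np.hypot(*(Q-p).T)-.021,c0,loss="soft_l1",f_scale=.002).x if len(Q)>10 else None
        print(" ",nm,k.sum(),np.round(s[0],1),round(s[1],1),"topz",np.median(q[:,2]),"side",f)
E
python3 fit.py
```

```text
scene table z 0.0005397797093743663 rect [543.9   3. ] [302.1 191.3] 79.4
[[422.20001220703125, -127.9000015258789], [610.2000122070312, -163.0], [665.7000122070312, 133.89999389648438], [477.70001220703125, 169.10000610351562]]
  green 171 [ 556.3 -337.1] 23.3 topz 0.09852186177542091 side [ 0.55870572 -0.33801274]
  yellow 185 [ 452.6 -295.4] 21.8 topz 0.09760667996990552 side [ 0.451665   -0.29674132]
  jig 332 [618.5 107.3] 21.6 topz 0.10903159317005977 side [0.61789679 0.11344872]
top table z 0.00017023748747972965 rect [546.6   2.1] [300.2 190.4] 79.18
[[424.8999938964844, -127.4000015258789], [611.9000244140625, -163.10000610351562], [668.2000122070312, 131.6999969482422], [481.20001220703125, 167.39999389648438]]
  green 355 [ 560.3 -336.4] 21.6 topz 0.09719870219456017 side [ 0.5610104  -0.33613309]
  yellow 344 [ 454.5 -296.5] 20.7 topz 0.09673021403468196 side [ 0.45466592 -0.29575193]
  jig 361 [619.2 106.9] 21.2 topz 0.10876833774349388 side [0.61493318 0.11246024]
```

>>> {"method": "jog_arm", "body": {
  "rows": [
    {"gripper":0.094,"slide":[-0.4675,-0.351,0],"spin":-0.037},
    {"gripper":0.094,"slide":[-0.4675,-0.351,0],"spin":-0.037},
    {"gripper":0.094,"slide":[-0.4675,-0.351,0],"spin":-0.037},
    {"gripper":0.094,"slide":[-0.4675,-0.351,0],"spin":-0.037},
    {"gripper":0.094,"slide":[-0.4675,-0.351,0],"spin":-0.037},
    {"gripper":0.094,"slide":[-0.4675,-0.351,0],"spin":-0.037},
    {"gripper":0.094,"slide":[-0.4675,-0.351,0],"spin":-0.037},
    {"gripper":0.094,"slide":[-0.4675,-0.351,0],"spin":-0.037}
  ],
  "squeeze": 20
}}

```text
time_s: 1.8
ee_pos: [0.3815, 0.2293, 0.405]
eef_rot: [3.141, 0.001, 2.955]
force: [0.4, 0.7, 0.6]
grip_width: 0.0943
grip_force: 0.0
```

```bash
cat >> h.py <<'E'
def to(x,y,z,yaw):
    o=telemetry.get_obs(); R=Ro.from_euler('xyz',o["eef_rot"]).as_matrix(); e=np.array(o["ee_pos"])
    s=R.T@(np.array([x,y,z])-e); w=-(yaw-o["eef_rot"][2]); w=(w+np.pi)%(2*np.pi)-np.pi
    print("t",round(float(o["time_s"]),2),"pos",np.round(e,4),"rot",np.round(o["eef_rot"],4),"slide",np.round(s,4),"spin",round(w,4),"F",np.round(o["force"],1),"w",round(float(o["grip_width"]),4),"gf",round(float(o["grip_force"]),1),"q",np.round(o["qpos"],2))
E
python3 -c "
from h import *
to(.50,.09,.40,2.955)"
```

```text
t 1.8 pos [0.3815 0.2293 0.405 ] rot [3.1411e+00 6.0000e-04 2.9549e+00] slide [-0.1423 -0.1149  0.005 ] spin -0.0001 F [0.4 0.7 0.6] w 0.0943 gf 0.0 q [ 0.46  0.06  1.8   0.    1.28 -0.93]
```

>>> {"method": "jog_arm", "body": {
  "rows": [
    {"gripper":0.094,"slide":[-0.142,-0.115,0],"spin":0},
    {"gripper":0.094,"slide":[-0.142,-0.115,0],"spin":0},
    {"gripper":0.094,"slide":[-0.142,-0.115,0],"spin":0},
    {"gripper":0.094,"slide":[-0.142,-0.115,0],"spin":0},
    {"gripper":0.094,"slide":[-0.142,-0.115,0],"spin":0},
    {"gripper":0.094,"slide":[-0.142,-0.115,0],"spin":0}
  ]
}}

```text
time_s: 2.4
ee_pos: [0.4989, 0.0915, 0.4044]
eef_rot: [3.142, -0.001, 2.954]
force: [-0.1, 0.8, 0.1]
grip_width: 0.0942
grip_force: 0.0
```

```bash
python3 -c "
from h import *
o=telemetry.get_obs()
im,d=cams.camera('wrist'); P=cloud('wrist',d,o); np.savez('w1.npz',im=im,P=P,d=d)
cv2.imwrite('pics/w1.png',im[...,::-1])
x,y,z=P[...,0],P[...,1],P[...,2]
print(cams.camera_info('wrist')['tool_from_camera'])
k=(d>0)&(np.hypot(x-.619,y-.107)<.045)&(abs(z-.108)<.006); print(k.sum(),cv2.minEnclosingCircle(P[k][:,:2].astype(np.float32)*1000) if k.any() else 0)
c,s=np.cos(1.384),np.sin(1.384); jx=(x-.5455)*c+(y-.0025)*s; jy=-(x-.5455)*s+(y-.0025)*c
k=(d>0)&(abs(z-.052)<.004)&(jx>.1)&(jx<.16)&(abs(jy)<.1); print('walls',np.percentile(jx[k],[1,99]),np.percentile(jy[k],[1,99]))
m=k&(jx<.135); print('div', np.histogram(jy[m],bins=np.arange(-.1,.1,.004)))
k=(d>0)&(abs(z-.052)<.004)&(jx>.02)&(jx<.09)&(abs(jy)<.1); print('jaw',np.percentile(jx[k],[1,99]),np.percentile(jy[k],[1,99]))
k=(d>0)&(abs(z-.012)<.004);r=cv2.minAreaRect(P[k&(abs(jx)<.17)&(abs(jy)<.11)][:,:2].astype(np.float32)*1000);print(r)
to(.4535,-.296,.40,2.955)"
```

```text
[[ 4.85085164e-04 -9.70304996e-01 -2.41884226e-01  6.91308580e-02]
 [ 9.99999838e-01  5.42660099e-04 -1.71407291e-04 -3.39571699e-04]
 [ 2.97578269e-04 -2.41884104e-01  9.70305102e-01  2.02135232e-02]
 [ 0.00000000e+00  0.00000000e+00  0.00000000e+00  1.00000000e+00]]
86 ((602.697509765625, 109.02055358886719), 12.21869945526123)
walls [0.10568215 0.14792482] [-0.06095558  0.0828953 ]
div (array([ 0,  0,  0,  0,  0,  0,  0,  0,  0,  0,  0,  0,  0,  0,  3, 16, 27,
       50, 75,  0,  0,  0,  0,  0,  0,  0,  0,  0,  0,  0,  0, 66, 27,  0,
        0,  0,  0,  0,  0,  0,  0,  0,  0,  0, 24, 67,  0,  0,  0]), array([-1.00000000e-01, -9.60000000e-02, -9.20000000e-02, -8.80000000e-02,
       -8.40000000e-02, -8.00000000e-02, -7.60000000e-02, -7.20000000e-02,
       -6.80000000e-02, -6.40000000e-02, -6.00000000e-02, -5.60000000e-02,
       -5.20000000e-02, -4.80000000e-02, -4.40000000e-02, -4.00000000e-02,
       -3.60000000e-02, -3.20000000e-02, -2.80000000e-02, -2.40000000e-02,
       -2.00000000e-02, -1.60000000e-02, -1.20000000e-02, -8.00000000e-03,
       -4.00000000e-03,  8.32667268e-17,  4.00000000e-03,  8.00000000e-03,
        1.20000000e-02,  1.60000000e-02,  2.00000000e-02,  2.40000000e-02,
        2.80000000e-02,  3.20000000e-02,  3.60000000e-02,  4.00000000e-02,
        4.40000000e-02,  4.80000000e-02,  5.20000000e-02,  5.60000000e-02,
        6.00000000e-02,  6.40000000e-02,  6.80000000e-02,  7.20000000e-02,
        7.60000000e-02,  8.00000000e-02,  8.40000000e-02,  8.80000000e-02,
        9.20000000e-02,  9.60000000e-02]))
jaw [0.04688697 0.06051258] [-0.06674167  0.07323054]
((544.3558959960938, 2.427825927734375), (300.89306640625, 186.97239685058594), 79.2313003540039)
t 2.45 pos [0.4985 0.0921 0.4045] rot [ 3.1415e+00 -4.0000e-04  2.9548e+00] slide [-0.0279 -0.3897  0.0045] spin -0.0002 F [ 0.3  0.6 -0.5] w 0.0939 gf 0.0 q [ 0.11  0.2   1.64  0.    1.3  -1.27]
```

View pics/w1.png

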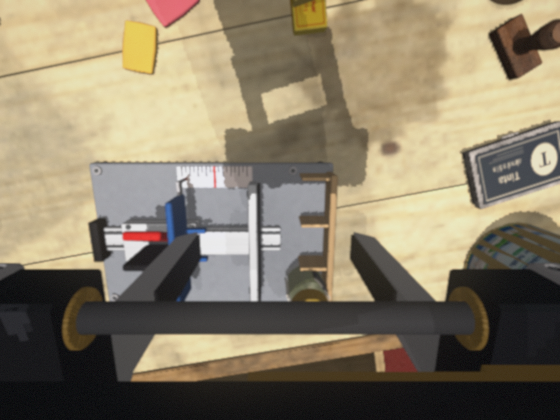

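The wrist picture shows the dividers at (315,178), (315,222) and (313,268), which agrees with the fitted jig pose to 1–2 mm. The red lever pad is at (142,236). On to the yellow jar.

>>> {"method": "jog_arm", "body": {
  "rows": [
    {"gripper":0.094,"slide":[-0.028,-0.39,0.0],"spin":0},
    {"gripper":0.094,"slide":[-0.028,-0.39,0.0],"spin":0},
    {"gripper":0.094,"slide":[-0.028,-0.39,0.0],"spin":0},
    {"gripper":0.094,"slide":[-0.028,-0.39,0.0],"spin":0},
    {"gripper":0.094,"slide":[-0.028,-0.39,0.0],"spin":0},
    {"gripper":0.094,"slide":[-0.028,-0.39,0.0],"spin":0},
    {"gripper":0.094,"slide":[-0.028,-0.39,0.0],"spin":0},
    {"gripper":0.094,"slide":[-0.028,-0.39,0.0],"spin":0}
  ]
}}

```text
time_s: 3.25
ee_pos: [0.4535, -0.2976, 0.405]
eef_rot: [-3.141, 0.001, 2.956]
force: [0.5, 1.2, 0.2]
grip_width: 0.094
grip_force: 0.0
```

```bash
python3 -c "
from h import *
to(.4535,-.296,.258,2.955)"
```

```text
t 3.25 pos [ 0.4535 -0.2976  0.405 ] rot [-3.1413e+00  6.0000e-04  2.9558e+00] slide [0.0004 0.0016 0.147 ] spin 0.0008 F [0.5 1.2 0.2] w 0.094 gf 0.0 q [-0.65  0.28  1.54  0.    1.32 -2.03]
```

>>> {"method": "jog_arm", "body": {
  "rows": [
    {"gripper":0.094,"slide":[0,0.0015,0.045],"spin":0},
    {"gripper":0.094,"slide":[0,0.0015,0.09],"spin":0},
    {"gripper":0.094,"slide":[0,0.0015,0.13],"spin":0},
    {"gripper":0.094,"slide":[0,0.0015,0.147],"spin":0},
    {"gripper":0.094,"slide":[0,0.0015,0.147],"spin":0},
    {"gripper":0.03,"slide":[0,0.0015,0.147],"spin":0},
    {"gripper":0.03,"slide":[0,0.0015,0.147],"spin":0},
    {"gripper":0.03,"slide":[0,0.0015,0.147],"spin":0}
  ]
}}

```text
time_s: 4.05
ee_pos: [0.4545, -0.2951, 0.2591]
eef_rot: [-3.141, 0.002, 2.955]
force: [-0.8, -0.5, -0.4]
grip_width: 0.0733
grip_force: 0.0
```

>>> {"method": "jog_arm", "body": {
  "rows": [
    {"gripper":0.03,"slide":[0,0,0],"spin":0},
    {"gripper":0.03,"slide":[0,0,0],"spin":0},
    {"gripper":0.03,"slide":[0,0,0],"spin":0},
    {"gripper":0.03,"slide":[0,0,0],"spin":0}
  ]
}}

```text
time_s: 4.45
ee_pos: [0.4542, -0.2952, 0.2577]
eef_rot: [-3.141, 0.0, 2.955]
force: [-0.0, 0.2, -0.6]
grip_width: 0.0421
grip_force: 19.8
```

>>> {"method": "jog_arm", "body": {
  "rows": [
    {"gripper":0.03,"slide":[0,0,-0.03],"spin":0},
    {"gripper":0.03,"slide":[0,0,-0.07],"spin":0},
    {"gripper":0.03,"slide":[0,0,-0.11],"spin":0},
    {"gripper":0.03,"slide":[0,0,-0.14],"spin":0},
    {"gripper":0.03,"slide":[0,0,-0.14],"spin":0}
  ]
}}

```text
time_s: 4.95
ee_pos: [0.4543, -0.2953, 0.4017]
eef_rot: [-3.139, 0.006, 2.955]
force: [0.0, 0.5, -1.3]
grip_width: 0.0422
grip_force: 19.8
```

```bash
python3 -c "
from h import *
to(.567,.117,.40,2.955)"
```

```text
t 4.95 pos [ 0.4543 -0.2953  0.4017] rot [-3.1387  0.0058  2.9548] slide [-0.0342  0.4261  0.0007] spin -0.0002 F [ 0.   0.5 -1.3] w 0.0422 gf 19.8 q [-0.64  0.28  1.55 -0.    1.3  -2.03]
```

>>> {"method": "jog_arm", "body": {
  "rows": [
    {"gripper":0.03,"slide":[-0.0035,0.0425,0],"spin":0},
    {"gripper":0.03,"slide":[-0.007,0.085,0],"spin":0},
    {"gripper":0.03,"slide":[-0.0105,0.1275,0],"spin":0},
    {"gripper":0.03,"slide":[-0.014,0.17,0],"spin":0},
    {"gripper":0.03,"slide":[-0.0175,0.2125,0],"spin":0},
    {"gripper":0.03,"slide":[-0.021,0.255,0],"spin":0},
    {"gripper":0.03,"slide":[-0.0245,0.2975,0],"spin":0},
    {"gripper":0.03,"slide":[-0.028,0.34,0],"spin":0}
  ]
}}

```text
time_s: 5.75
ee_pos: [0.545, 0.0355, 0.3964]
eef_rot: [-3.141, -0.002, 2.955]
force: [0.1, -1.4, -0.7]
grip_width: 0.0423
grip_force: 19.8
```

```bash
python3 -c "
from h import *
to(.5664,.116,.40,2.955)"
```

```text
t 5.75 pos [0.545  0.0355 0.3964] rot [-3.1412e+00 -1.6000e-03  2.9548e+00] slide [-0.0061  0.0831 -0.0036] spin -0.0002 F [ 0.1 -1.4 -0.7] w 0.0423 gf 19.8 q [-0.    0.3   1.54 -0.    1.3  -1.39]
```

>>> {"method": "jog_arm", "body": {
  "rows": [
    {"gripper":0.03,"slide":[-0.003,0.04,-0.003],"spin":0},
    {"gripper":0.03,"slide":[-0.005,0.07,-0.003],"spin":0},
    {"gripper":0.03,"slide":[-0.006,0.083,-0.003],"spin":0},
    {"gripper":0.03,"slide":[-0.006,0.083,-0.003],"spin":0},
    {"gripper":0.03,"slide":[-0.006,0.083,-0.003],"spin":0},
    {"gripper":0.03,"slide":[-0.006,0.083,0.02],"spin":0},
    {"gripper":0.03,"slide":[-0.006,0.083,0.05],"spin":0},
    {"gripper":0.03,"slide":[-0.006,0.083,0.05],"spin":0}
  ]
}}

```text
time_s: 6.55
ee_pos: [0.5656, 0.1126, 0.3442]
eef_rot: [-3.14, -0.006, 2.953]
force: [-0.1, -0.1, -1.3]
grip_width: 0.042
grip_force: 19.8
```

```bash
cat > look.py <<'E'
from h import *
import sys
o=telemetry.get_obs(); im,d=cams.camera('wrist'); P=cloud('wrist',d,o); cv2.imwrite(f'pics/{sys.argv[1]}.png',im[...,::-1]); np.savez(sys.argv[1]+'.npz',im=im,P=P,d=d)
to(*map(float,sys.argv[2:6]))
E
python3 look.py w2 .5664 .116 .272 2.955
```

```text
t 6.6 pos [0.566  0.1128 0.3467] rot [-3.1405e+00 -2.9000e-03  2.9533e+00] slide [-0.      0.0033  0.0747] spin -0.0017 F [-0.4  0.4 -0.5] w 0.0421 gf 19.8 q [ 0.13  0.41  1.51 -0.    1.22 -1.25]
```

View pics/w2.png

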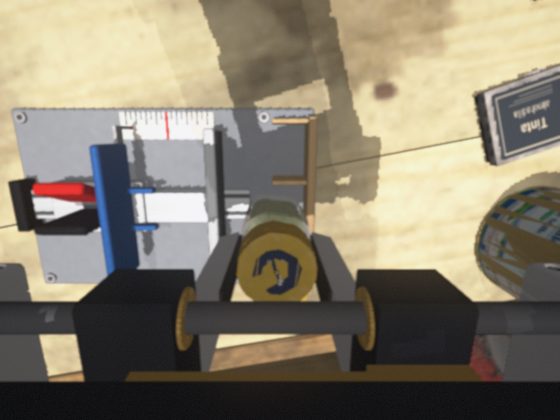

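The jar (cap at (277,265)) hangs straight between the fingers above the middle cell, between the dividers. I'm lowering it.

>>> {"method": "jog_arm", "body": {
  "rows": [
    {"gripper":0.03,"slide":[0,0.003,0],"spin":0},
    {"gripper":0.03,"slide":[0,0.003,0.02],"spin":0},
    {"gripper":0.03,"slide":[0,0.003,0.02],"spin":0},
    {"gripper":0.03,"slide":[0,0.003,0.02],"spin":0}
  ]
}}

```text
time_s: 7.0
ee_pos: [0.5669, 0.117, 0.3289]
eef_rot: [3.141, 0.001, 2.955]
force: [-0.1, -1.5, -0.3]
grip_width: 0.0419
grip_force: 19.8
```

```bash
python3 -c "
from h import *
for i in range(3): to(.5664,.116,.272,2.955)"
```

```text
t 7.0 pos [0.5669 0.117  0.3289] rot [3.1413e+00 1.0000e-03 2.9547e+00] slide [ 0.0004 -0.0011  0.0569] spin -0.0003 F [-0.1 -1.5 -0.3] w 0.0419 gf 19.8 q [ 0.14  0.43  1.52 -0.    1.19 -1.24]
t 7.0 pos [0.5669 0.117  0.3289] rot [3.1413e+00 1.0000e-03 2.9547e+00] slide [ 0.0004 -0.0011  0.0569] spin -0.0003 F [-0.1 -1.5 -0.3] w 0.0419 gf 19.8 q [ 0.14  0.43  1.52 -0.    1.19 -1.24]
t 7.0 pos [0.5669 0.117  0.3289] rot [3.1413e+00 1.0000e-03 2.9547e+00] slide [ 0.0004 -0.0011  0.0569] spin -0.0003 F [-0.1 -1.5 -0.3] w 0.0419 gf 19.8 q [ 0.14  0.43  1.52 -0.    1.19 -1.24]
```

>>> {"method": "jog_arm", "body": {
  "rows": [
    {"gripper":0.03,"slide":[0,-0.001,0.02],"spin":0},
    {"gripper":0.03,"slide":[0,-0.001,0.035],"spin":0},
    {"gripper":0.03,"slide":[0,-0.001,0.048],"spin":0},
    {"gripper":0.03,"slide":[0,-0.001,0.055],"spin":0},
    {"gripper":0.03,"slide":[0,-0.001,0.057],"spin":0},
    {"gripper":0.03,"slide":[0,-0.001,0.057],"spin":0},
    {"gripper":0.03,"slide":[0,-0.001,0.057],"spin":0}
  ]
}}

```text
time_s: 7.7
ee_pos: [0.5667, 0.1162, 0.2712]
eef_rot: [3.141, 0.001, 2.955]
force: [0.6, 0.5, -1.3]
grip_width: 0.0424
grip_force: 19.8
```

>>> {"method": "jog_arm", "body": {
  "rows": [
    {"gripper":0.03,"slide":[0,0,0.001],"spin":0},
    {"gripper":0.03,"slide":[0,0,0.001],"spin":0},
    {"gripper":0.094,"slide":[0,0,0.001],"spin":0},
    {"gripper":0.094,"slide":[0,0,0.001],"spin":0},
    {"gripper":0.094,"slide":[0,0,0.001],"spin":0},
    {"gripper":0.094,"slide":[0,0,0.001],"spin":0},
    {"gripper":0.094,"slide":[0,0,0.001],"spin":0},
    {"gripper":0.094,"slide":[0,0,0.001],"spin":0}
  ]
}}

```text
time_s: 8.5
ee_pos: [0.5665, 0.1161, 0.2696]
eef_rot: [3.142, -0.0, 2.955]
force: [-0.1, -0.4, -0.4]
grip_width: 0.0865
grip_force: 0.0
```

>>> {"method": "jog_arm", "body": {
  "rows": [
    {"gripper":0.094,"slide":[0,0,-0.03],"spin":0},
    {"gripper":0.094,"slide":[0,0,-0.08],"spin":0},
    {"gripper":0.094,"slide":[0,0,-0.13],"spin":0},
    {"gripper":0.094,"slide":[0,0,-0.13],"spin":0}
  ]
}}

```text
time_s: 8.9
ee_pos: [0.5666, 0.1161, 0.4067]
eef_rot: [3.138, 0.01, 2.955]
force: [0.7, -0.1, 0.0]
grip_width: 0.0942
grip_force: 0.0
```

```bash
python3 look.py w3 .5595 -.3365 .40 2.955; python3 -c "
from h import *
im,d=cams.camera('top');print([(np.round(r['point'],3),round(r['confidence'],2)) for r in finder.find_in('yellow_jar','top')])
P=cloud('top',d);k=(d>0)&(np.hypot(P[...,0]-.567,P[...,1]-.117)<.04)&(abs(P[...,2]-.108)<.006);print(k.sum(), cv2.minEnclosingCircle(P[k][:,:2].astype(np.float32)*1000) if k.any() else 0)"
```

```text
t 8.95 pos [0.5665 0.1161 0.4029] rot [3.1396 0.0058 2.9548] slide [-0.0772 -0.446   0.0025] spin -0.0002 F [-0.1 -0.3 -1.2] w 0.0943 gf 0.0 q [ 0.14  0.36  1.44  0.    1.33 -1.25]
[(array([0.625, 0.105, 0.109]), 0.3)]
5 ((547.9273681640625, 114.75070190429688), 2.175300359725952)
```

View pics/w3.png

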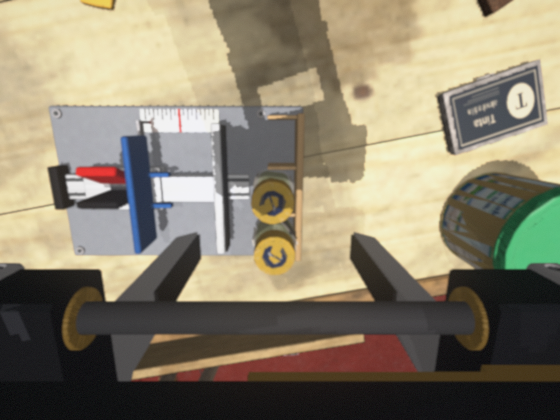

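The middle jar stands upright with its cap at (272,199), next to the far jar at (274,252). Next is the green jar.

>>> {"method": "jog_arm", "body": {
  "rows": [
    {"gripper":0.094,"slide":[-0.077,-0.446,0],"spin":0},
    {"gripper":0.094,"slide":[-0.077,-0.446,0],"spin":0},
    {"gripper":0.094,"slide":[-0.077,-0.446,0],"spin":0},
    {"gripper":0.094,"slide":[-0.077,-0.446,0],"spin":0},
    {"gripper":0.094,"slide":[-0.077,-0.446,0],"spin":0},
    {"gripper":0.094,"slide":[-0.077,-0.446,0],"spin":0},
    {"gripper":0.094,"slide":[-0.077,-0.446,0],"spin":0},
    {"gripper":0.094,"slide":[-0.077,-0.446,0],"spin":0}
  ]
}}

```text
time_s: 9.85
ee_pos: [0.5598, -0.286, 0.3976]
eef_rot: [3.141, -0.003, 2.955]
force: [1.0, 1.4, -0.6]
grip_width: 0.0942
grip_force: 0.0
```

```bash
python3 -c "
from h import *
to(.5595,-.3365,.258,2.955)"
```

```text
t 9.85 pos [ 0.5598 -0.286   0.3976] rot [ 3.1406e+00 -2.7000e-03  2.9547e+00] slide [-0.0095 -0.0498  0.1396] spin -0.0003 F [ 1.   1.4 -0.6] w 0.0942 gf 0.0 q [-0.53  0.48  1.29  0.    1.38 -1.91]
```

>>> {"method": "jog_arm", "body": {
  "rows": [
    {"gripper":0.094,"slide":[-0.0095,-0.04,0],"spin":0},
    {"gripper":0.094,"slide":[-0.0095,-0.04,0],"spin":0},
    {"gripper":0.094,"slide":[-0.0095,-0.04,0],"spin":0},
    {"gripper":0.094,"slide":[-0.0095,-0.04,0],"spin":0}
  ]
}}

```text
time_s: 10.25
ee_pos: [0.5623, -0.324, 0.3986]
eef_rot: [3.141, -0.002, 2.956]
force: [-0.4, 0.4, 0.4]
grip_width: 0.0941
grip_force: 0.0
```

```bash
python3 -c "
from h import *
to(.5595,-.3365,.258,2.955)"
```

```text
t 10.25 pos [ 0.5623 -0.324   0.3986] rot [ 3.1408e+00 -1.6000e-03  2.9556e+00] slide [ 0.0003 -0.0129  0.1406] spin 0.0006 F [-0.4  0.4  0.4] w 0.0941 gf 0.0 q [-0.58  0.53  1.21  0.    1.4  -1.96]
```

>>> {"method": "jog_arm", "body": {
  "rows": [
    {"gripper":0.094,"slide":[0,-0.0125,0],"spin":0},
    {"gripper":0.094,"slide":[0,-0.0125,0.04],"spin":0},
    {"gripper":0.094,"slide":[0,-0.0125,0.08],"spin":0},
    {"gripper":0.094,"slide":[0,-0.0125,0.12],"spin":0},
    {"gripper":0.094,"slide":[0,-0.0125,0.14],"spin":0},
    {"gripper":0.094,"slide":[0,-0.0125,0.14],"spin":0},
    {"gripper":0.094,"slide":[0,-0.0125,0.14],"spin":0}
  ]
}}

```text
time_s: 10.95
ee_pos: [0.5601, -0.3372, 0.2607]
eef_rot: [-3.141, 0.001, 2.955]
force: [-0.6, -1.3, 1.4]
grip_width: 0.0941
grip_force: 0.0
```

>>> {"method": "jog_arm", "body": {
  "rows": [
    {"gripper":0.03,"slide":[0,0,0],"spin":0},
    {"gripper":0.03,"slide":[0,0,0],"spin":0},
    {"gripper":0.03,"slide":[0,0,0],"spin":0},
    {"gripper":0.03,"slide":[0,0,0],"spin":0},
    {"gripper":0.03,"slide":[0,0,0],"spin":0},
    {"gripper":0.03,"slide":[0,0,0],"spin":0},
    {"gripper":0.03,"slide":[0,0,0],"spin":0}
  ]
}}

```text
time_s: 11.65
ee_pos: [0.5598, -0.3372, 0.2596]
eef_rot: [-3.142, -0.0, 2.955]
force: [0.2, 0.4, 0.0]
grip_width: 0.0416
grip_force: 0.7
```

>>> {"method": "jog_arm", "body": {
  "rows": [
    {"gripper":0.03,"slide":[0,0,0],"spin":0},
    {"gripper":0.03,"slide":[0,0,0],"spin":0},
    {"gripper":0.03,"slide":[0,0,-0.03],"spin":0},
    {"gripper":0.03,"slide":[0,0,-0.07],"spin":0},
    {"gripper":0.03,"slide":[0,0,-0.11],"spin":0},
    {"gripper":0.03,"slide":[0,0,-0.14],"spin":0},
    {"gripper":0.03,"slide":[0,0,-0.14],"spin":0}
  ]
}}

```text
time_s: 12.35
ee_pos: [0.5598, -0.3371, 0.4046]
eef_rot: [-3.139, 0.007, 2.955]
force: [0.6, -0.1, -0.3]
grip_width: 0.041
grip_force: 20.0
```

```bash
python3 -c "
from h import *
c,s=np.cos(1.384),np.sin(1.384); jx,jy=.1155,.054
to(.545+jx*c-jy*s,.0025+jx*s+jy*c,.40,2.955)"
```

```text
t 12.35 pos [ 0.5598 -0.3371  0.4046] rot [-3.1387  0.0066  2.9549] slide [0.1316 0.4465 0.0024] spin -0.0001 F [ 0.6 -0.1 -0.3] w 0.041 gf 20.0 q [-0.6   0.53  1.19  0.    1.41 -1.98]
```

>>> {"method": "jog_arm", "body": {
  "rows": [
    {"gripper":0.03,"slide":[0.013,0.044,0],"spin":0},
    {"gripper":0.03,"slide":[0.026,0.088,0],"spin":0},
    {"gripper":0.03,"slide":[0.039,0.132,0],"spin":0},
    {"gripper":0.03,"slide":[0.052,0.176,0],"spin":0},
    {"gripper":0.03,"slide":[0.065,0.22,0],"spin":0},
    {"gripper":0.03,"slide":[0.078,0.264,0],"spin":0},
    {"gripper":0.03,"slide":[0.091,0.308,0],"spin":0},
    {"gripper":0.03,"slide":[0.104,0.352,0],"spin":0}
  ]
}}

```text
time_s: 13.15
ee_pos: [0.5223, 0.0297, 0.3988]
eef_rot: [-3.141, -0.001, 2.955]
force: [0.3, 1.2, -0.8]
grip_width: 0.0413
grip_force: 20.0
```

>>> {"method": "jog_arm", "body": {
  "rows": [
    {"gripper":0.03,"slide":[0.012,0.042,0],"spin":0},
    {"gripper":0.03,"slide":[0.022,0.075,0],"spin":0},
    {"gripper":0.03,"slide":[0.027,0.092,0],"spin":0},
    {"gripper":0.03,"slide":[0.027,0.092,0],"spin":0},
    {"gripper":0.03,"slide":[0.027,0.092,0],"spin":0},
    {"gripper":0.03,"slide":[0.027,0.092,0],"spin":0}
  ]
}}

```text
time_s: 13.75
ee_pos: [0.5137, 0.1225, 0.3993]
eef_rot: [-3.141, -0.001, 2.954]
force: [0.6, -0.1, -0.7]
grip_width: 0.0406
grip_force: 20.0
```

```bash
python3 -c "
from h import *
to(.5133,.126,.35,2.955)"
```

```text
t 13.75 pos [0.5137 0.1225 0.3993] rot [-3.1413e+00 -5.0000e-04  2.9538e+00] slide [0.001  0.0034 0.0493] spin -0.0012 F [ 0.6 -0.1 -0.7] w 0.0406 gf 20.0 q [ 0.16  0.26  1.59 -0.    1.3  -1.22]
```

>>> {"method": "jog_arm", "body": {
  "rows": [
    {"gripper":0.03,"slide":[0.001,0.0034,0.03],"spin":-0.001},
    {"gripper":0.03,"slide":[0.001,0.0034,0.06],"spin":-0.001},
    {"gripper":0.03,"slide":[0.001,0.0034,0.065],"spin":-0.001},
    {"gripper":0.03,"slide":[0.001,0.0034,0.065],"spin":-0.001},
    {"gripper":0.03,"slide":[0.001,0.0034,0.065],"spin":-0.001}
  ]
}}

```text
time_s: 14.25
ee_pos: [0.5136, 0.1265, 0.3361]
eef_rot: [3.141, 0.002, 2.955]
force: [0.1, 0.3, -0.9]
grip_width: 0.0409
grip_force: 20.0
```

```bash
python3 look.py w4 .5133 .126 .2735 2.955
```

```text
t 14.3 pos [0.5135 0.1267 0.3362] rot [3.1409e+00 2.1000e-03 2.9554e+00] slide [ 0.0002 -0.0007  0.0627] spin 0.0004 F [ 0.1  0.6 -0.4] w 0.0409 gf 20.0 q [ 0.17  0.32  1.66 -0.    1.16 -1.21]
```

View pics/w4.png

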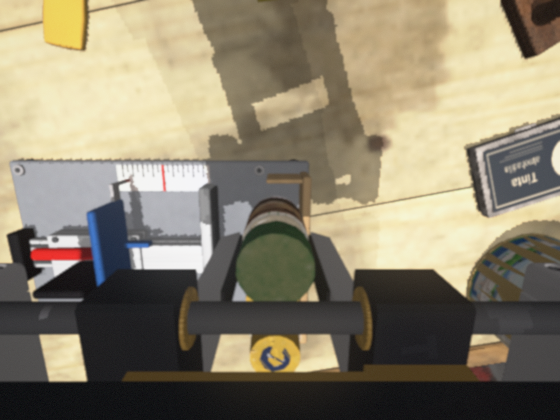

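The green jar (cap at (276,262)) is aligned over the near cell, with the yellow middle jar below at (275,355). I'm lowering it.

>>> {"method": "jog_arm", "body": {
  "rows": [
    {"gripper":0.03,"slide":[0,-0.0005,0.02],"spin":0},
    {"gripper":0.03,"slide":[0,-0.0005,0.04],"spin":0},
    {"gripper":0.03,"slide":[0,-0.0005,0.055],"spin":0},
    {"gripper":0.03,"slide":[0,-0.0005,0.061],"spin":0},
    {"gripper":0.03,"slide":[0,-0.0005,0.063],"spin":0},
    {"gripper":0.03,"slide":[0,-0.0005,0.063],"spin":0},
    {"gripper":0.03,"slide":[0,-0.0005,0.063],"spin":0}
  ]
}}

```text
time_s: 15.0
ee_pos: [0.5133, 0.1265, 0.2726]
eef_rot: [3.141, 0.001, 2.956]
force: [-0.0, -0.4, -0.5]
grip_width: 0.041
grip_force: 20.0
```

>>> {"method": "jog_arm", "body": {
  "rows": [
    {"gripper":0.03,"slide":[0,0,0.0005],"spin":0},
    {"gripper":0.094,"slide":[0,0,0.0005],"spin":0},
    {"gripper":0.094,"slide":[0,0,0.0005],"spin":0},
    {"gripper":0.094,"slide":[0,0,0.0005],"spin":0},
    {"gripper":0.094,"slide":[0,0,0.0005],"spin":0},
    {"gripper":0.094,"slide":[0,0,0.0005],"spin":0},
    {"gripper":0.094,"slide":[0,0,0.0005],"spin":0},
    {"gripper":0.094,"slide":[0,0,0.0005],"spin":0}
  ]
}}

```text
time_s: 15.8
ee_pos: [0.5131, 0.1264, 0.2711]
eef_rot: [-3.142, -0.0, 2.956]
force: [-0.1, 0.2, -0.4]
grip_width: 0.0923
grip_force: 0.0
```

>>> {"method": "jog_arm", "body": {
  "rows": [
    {"gripper":0.094,"slide":[0,0,-0.03],"spin":0},
    {"gripper":0.094,"slide":[0,0,-0.08],"spin":0},
    {"gripper":0.094,"slide":[0,0,-0.13],"spin":0},
    {"gripper":0.094,"slide":[0,0,-0.13],"spin":0}
  ]
}}

```text
time_s: 16.2
ee_pos: [0.5133, 0.1265, 0.4077]
eef_rot: [3.138, 0.01, 2.956]
force: [0.5, 0.1, -1.1]
grip_width: 0.0941
grip_force: 0.0
```

```bash
cat > fit2.py <<'E'
from h import *
im,d=cams.camera('scene'); P=cloud('scene',d); np.savez('s2.npz',im=im,P=P,d=d)
c,s=np.cos(1.384),np.sin(1.384); x,y,z=P[...,0]-.5445,P[...,1]-.0025,P[...,2]; jx=x*c+y*s; jy=-x*s+y*c
for y0 in(-.054,0,.054):
    k=(d>0)&(abs(jx-.117)<.03)&(abs(jy-y0)<.026)&(abs(z-.108)<.006); Q=np.stack([jx[k],jy[k]],1).astype(np.float32)*1000
    print(y0,k.sum(),cv2.minEnclosingCircle(Q),np.median(z[k]))
hp=lambda q,h:None
k=(d>0)&(z>.075)&(z<.088)&(jx<0)&(jx>-.045)&(abs(jy)<.07); print('plate',np.percentile(jx[k],[2,50,98]),np.percentile(jy[k],[2,98]))
to(.50,-.07,.40,2.955-np.pi/2)
cv2.imwrite('pics/s2.png',cv2.resize(im[150:330,150:390,::-1],None,fx=3,fy=3))
E
python3 fit2.py
```

```text
-0.054 314 ((116.87188720703125, -52.847267150878906), 21.7266902923584) 0.10886429913609691
0 282 ((114.28681182861328, 1.4027795791625977), 21.18555450439453) 0.10873432930145358
0.054 386 ((117.25485229492188, 53.99646759033203), 21.798856735229492) 0.10942078891025618
plate [-0.04045675 -0.02875138 -0.02593732] [-0.05801236  0.0606126 ]
t 16.25 pos [0.5131 0.1265 0.4041] rot [3.1396 0.0055 2.9559] slide [-0.0234 -0.1955  0.0039] spin 1.5717 F [ 0.9 -0.4 -0.5] w 0.0939 gf 0.0 q [ 0.17  0.25  1.58 -0.    1.3  -1.21]
```

View pics/s2.png

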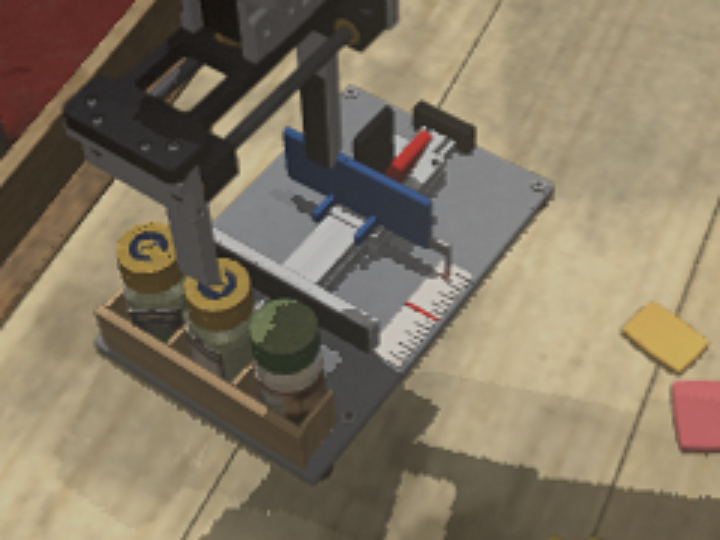

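All three jars stand upright in the cells: caps at (145,245), (218,290) and (285,335), offsets under 3 mm. The pointer is at (448,275) and the red line at (422,310). I'll turn the gripper and go above the handle, slightly behind it.

>>> {"method": "jog_arm", "body": {
  "rows": [
    {"gripper":0.094,"slide":[-0.052,-0.174,0],"spin":1.571},
    {"gripper":0.094,"slide":[-0.052,-0.174,0],"spin":1.571},
    {"gripper":0.094,"slide":[-0.052,-0.174,0],"spin":1.571},
    {"gripper":0.094,"slide":[-0.052,-0.174,0],"spin":1.571},
    {"gripper":0.094,"slide":[-0.052,-0.174,0],"spin":1.571},
    {"gripper":0.094,"slide":[-0.052,-0.174,0],"spin":1.571},
    {"gripper":0.094,"slide":[-0.052,-0.174,0],"spin":1.571},
    {"gripper":0.094,"slide":[-0.052,-0.174,0],"spin":1.571}
  ]
}}

```text
time_s: 17.05
ee_pos: [0.532, -0.0543, 0.3996]
eef_rot: [-3.14, -0.001, 1.749]
force: [-0.2, 0.8, 0.7]
grip_width: 0.0941
grip_force: 0.0
```

```bash
cat > hd.py <<'E'
from h import *
import sys
jx,jy,z=map(float,sys.argv[1:4]); c,s=np.cos(1.384),np.sin(1.384)
o=telemetry.get_obs(); e=np.array(o["ee_pos"])-[.545,.0025,0]; print("tcp in jig",np.round([e[0]*c+e[1]*s,-e[0]*s+e[1]*c,e[2]],4))
to(.545+jx*c-jy*s,.0025+jx*s+jy*c,z,1.384)
E
python3 hd.py -.058 .0025 .40
```

```text
tcp in jig [-0.0582  0.0022  0.3996]
t 17.05 pos [ 0.532  -0.0543  0.3996] rot [-3.1396e+00 -8.0000e-04  1.7494e+00] slide [ 0.0003 -0.0002 -0.0004] spin 0.3654 F [-0.2  0.8  0.7] w 0.0941 gf 0.0 q [-0.17  0.27  1.57  0.    1.3  -0.35]
```

>>> {"method": "jog_arm", "body": {
  "rows": [
    {"gripper":0.094,"slide":[0,0,0],"spin":0.365},
    {"gripper":0.094,"slide":[0,0,0],"spin":0.365},
    {"gripper":0.094,"slide":[0,0,0],"spin":0.365},
    {"gripper":0.094,"slide":[0,0,0.03],"spin":0.365},
    {"gripper":0.094,"slide":[0,0,0.03],"spin":0.365},
    {"gripper":0.094,"slide":[0,0,0.03],"spin":0.365}
  ]
}}

```text
time_s: 17.65
ee_pos: [0.5321, -0.0542, 0.3706]
eef_rot: [-3.139, 0.0, 1.391]
force: [-1.2, -0.0, 0.1]
grip_width: 0.0939
grip_force: 0.0
```

```bash
python3 look.py w5 .5318 -.054 .26 1.384; python3 hd.py -.058 .0025 .26;  python3 - <<'E'
from h import *
D=np.load('w5.npz');P=D['P'];d=D['d']
c,s=np.cos(1.384),np.sin(1.384); x,y,z=P[...,0]-.545,P[...,1]-.0025,P[...,2]; jx=x*c+y*s; jy=-x*s+y*c
k=(d>0)&(abs(z-.084)<.004)&(jx<.0)&(jx>-.045)&(abs(jy)<.075);print('plate top',k.sum(),np.percentile(jx[k],[2,98]) if k.any() else 0)
hsv=cv2.cvtColor(D['im'],cv2.COLOR_RGB2HSV); red=((hsv[...,0]<8)|(hsv[...,0]>172))&(hsv[...,1]>150)
k=red&(d>0)&(z>.04)&(z<.11)&(jx<0)&(jx>-.1)&(abs(jy)<.06);print('lever',k.sum(),np.percentile(jx[k],[2,98]),np.percentile(jy[k],[2,98]),np.percentile(z[k],[2,98])) if k.any() else 0
E
```

```text
t 17.7 pos [ 0.5322 -0.0542  0.3715] rot [-3.1412 -0.      1.3911] slide [ 1.000e-04 -4.000e-04  1.115e-01] spin 0.0071 F [-0.1  0.5  0.2] w 0.094 gf 0.0 q [-0.17  0.3   1.61  0.    1.24  0.01]
tcp in jig [-0.0581  0.0021  0.3715]
t 17.7 pos [ 0.5322 -0.0542  0.3715] rot [-3.1412 -0.      1.3911] slide [ 1.000e-04 -4.000e-04  1.115e-01] spin 0.0071 F [-0.1  0.5  0.2] w 0.094 gf 0.0 q [-0.17  0.3   1.61  0.    1.24  0.01]
plate top 1291 [-0.04018565 -0.02758055]
lever 735 [-0.07362022 -0.03888183] [0.01178832 0.03085426] [0.06270087 0.09351881]
```

View pics/w5.png

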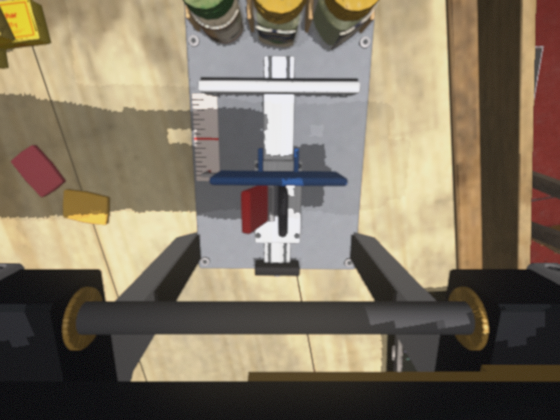

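The lever is at (255,208), the grip at (283,210), the plate at row 180 and the red line at (207,138). The fingers straddle them, so I'm descending behind the plate.

>>> {"method": "jog_arm", "body": {
  "rows": [
    {"gripper":0.094,"slide":[0,0,0.03],"spin":0.007},
    {"gripper":0.094,"slide":[0,0,0.06],"spin":0.007},
    {"gripper":0.094,"slide":[0,0,0.09],"spin":0.007},
    {"gripper":0.094,"slide":[0,0,0.111],"spin":0.007},
    {"gripper":0.094,"slide":[0,0,0.111],"spin":0.007},
    {"gripper":0.094,"slide":[0,0,0.111],"spin":0.007}
  ]
}}

```text
time_s: 18.3
ee_pos: [0.5325, -0.0543, 0.2614]
eef_rot: [3.141, -0.0, 1.384]
force: [0.0, 0.8, 0.6]
grip_width: 0.0942
grip_force: 0.0
```

>>> {"method": "jog_arm", "body": {
  "rows": [
    {"gripper":0.094,"slide":[0.01,0,0],"spin":0},
    {"gripper":0.094,"slide":[0.02,0,0],"spin":0},
    {"gripper":0.094,"slide":[0.03,0,0],"spin":0},
    {"gripper":0.094,"slide":[0.036,0,0],"spin":0},
    {"gripper":0.094,"slide":[0.036,0,0],"spin":0},
    {"gripper":0.094,"slide":[0.036,0,0],"spin":0}
  ]
}}

```text
time_s: 18.9
ee_pos: [0.5388, -0.0187, 0.2604]
eef_rot: [3.141, 0.0, 1.384]
force: [0.3, -4.0, 3.1]
grip_width: 0.094
grip_force: 2.0
```

```bash
cat > ptr.py <<'E'
from h import *
import sys
c,s=np.cos(1.384),np.sin(1.384)
for n in('wrist','top'):
    o=telemetry.get_obs(); im,d=cams.camera(n); P=cloud(n,d,o)
    x,y,z=P[...,0]-.545,P[...,1]-.0025,P[...,2]; jx=x*c+y*s; jy=-x*s+y*c
    k=(d>0)&(abs(z-.084)<.004)&(jx<.06)&(jx>-.055)&(abs(jy)<.075); print(n,'plate top mid jx',k.sum(),np.round([np.percentile(jx[k],q) for q in(5,50,95)],4) if k.any() else 0)
    hsv=cv2.cvtColor(im,cv2.COLOR_RGB2HSV); red=((hsv[...,0]<8)|(hsv[...,0]>172))&(hsv[...,1]>130)
    roi=(abs(jy-.077)<.02)&(jx>-.05)&(jx<.06)&(d>0)&(z<.06); lab=cv2.connectedComponentsWithStats((red&roi).astype(np.uint8))
    for i in range(1,lab[0]):
        if lab[2][i,4]>2:
            m=lab[1]==i; print('  red',m.sum(),np.round([jx[m].mean(),jy[m].mean(),z[m].mean()],4))
    if len(sys.argv)>1:
        v,u=np.where(roi); a=im[max(v.min()-30,0):v.max()+30,max(u.min()-40,0):u.max()+60,::-1]; f=min(780/a.shape[1],580/a.shape[0]); cv2.imwrite(f'pics/{sys.argv[1]}_{n}.png',cv2.resize(a,None,fx=f,fy=f))
E
python3 ptr.py p1; python3 hd.py -.013 .0025 .26
```

```text
wrist plate top mid jx 4144 [-0.0294 -0.0091 -0.0051]
  red 75 [0.0038 0.0771 0.0134]
  red 4 [-0.008   0.0747  0.0182]
top plate top mid jx 1 [-0.0532 -0.0532 -0.0532]
tcp in jig [-0.0223  0.0022  0.2603]
t 19.0 pos [ 0.5387 -0.019   0.2603] rot [3.1414 0.     1.3836] slide [ 0.0093 -0.0003  0.0003] spin -0.0004 F [-0.9 -3.9  3. ] w 0.094 gf 2.0 q [-0.1   0.44  1.69 -0.    1.01  0.08]Traceback (most recent call last):
  File "ptr.py", line 14, in <module>
    v,u=np.where(roi); a=im[max(v.min()-30,0):v.max()+30,max(u.min()-40,0):u.max()+60,::-1]; f=min(780/a.shape[1],580/a.shape[0]); cv2.imwrite(f'pics/{sys.argv[1]}_{n}.png',cv2.resize(a,None,fx=f,fy=f))
                                ~~~~~^^
    return umr_minimum(a, axis, None, out, keepdims, initial, where)
ValueError: zero-size array to reduction operation minimum which has no identity
```

The pointer's red tip is about 12 mm short of the line. I'll push 10 mm more, then look.

>>> {"method": "jog_arm", "body": {
  "rows": [
    {"gripper":0.094,"slide":[0.005,0,0],"spin":0},
    {"gripper":0.094,"slide":[0.01,0,0],"spin":0},
    {"gripper":0.094,"slide":[0.01,0,0],"spin":0},
    {"gripper":0.094,"slide":[0.01,0,0],"spin":0}
  ]
}}

```text
time_s: 19.4
ee_pos: [0.5406, -0.0096, 0.2603]
eef_rot: [-3.142, 0.001, 1.383]
force: [-1.7, -8.9, 4.3]
grip_width: 0.0939
grip_force: 4.3
```

```bash
sed -i "s/for n in('wrist','top')/for n in('wrist',)/" ptr.py; python3 ptr.py p2; python3 hd.py -.013 .0025 .26
```

```text
wrist plate top mid jx 4130 [-0.0206 -0.      0.0039]
  red 65 [0.0038 0.0774 0.0133]
  red 3 [0.0012 0.0743 0.019 ]
tcp in jig [-0.0127  0.0021  0.2602]
t 19.45 pos [ 0.5405 -0.0096  0.2602] rot [-3.1415e+00  9.0000e-04  1.3833e+00] slide [-0.0003 -0.0004  0.0002] spin -0.0007 F [-1.7 -8.5  4.5] w 0.0941 gf 4.2 q [-0.09  0.44  1.69 -0.    1.01  0.1 ]
```

View pics/p2_wrist.png

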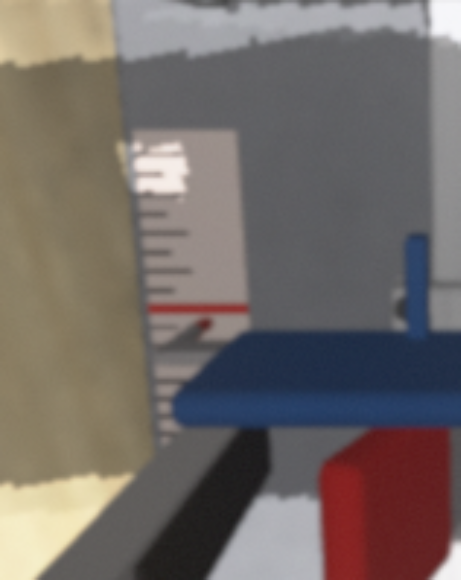

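The red tip at (207,323) is about 4 mm below the red line at row 308. I'll push 3.7 mm more.

>>> {"method": "jog_arm", "body": {
  "rows": [
    {"gripper":0.094,"slide":[0.004,0,0],"spin":0},
    {"gripper":0.094,"slide":[0.004,0,0],"spin":0},
    {"gripper":0.094,"slide":[0.004,0,0],"spin":0},
    {"gripper":0.094,"slide":[0.004,0,0],"spin":0}
  ]
}}

```text
time_s: 19.85
ee_pos: [0.541, -0.0079, 0.2603]
eef_rot: [-3.141, 0.006, 1.383]
force: [-9.3, -34.0, 8.0]
grip_width: 0.0936
grip_force: 17.3
```

```bash
python3 ptr.py p3; python3 hd.py -.009 .0025 .26
```

```text
wrist plate top mid jx 4184 [-0.0197  0.0004  0.0044]
  red 74 [0.0033 0.0772 0.0137]
tcp in jig [-0.011   0.002   0.2603]
t 19.9 pos [ 0.541  -0.008   0.2603] rot [-3.1409  0.0059  1.3829] slide [ 0.002  -0.0005  0.0003] spin -0.0011 F [ -9.5 -33.6   8.9] w 0.0942 gf 17.3 q [-0.08  0.44  1.69 -0.01  1.01  0.11]
```

View pics/p3_wrist.png

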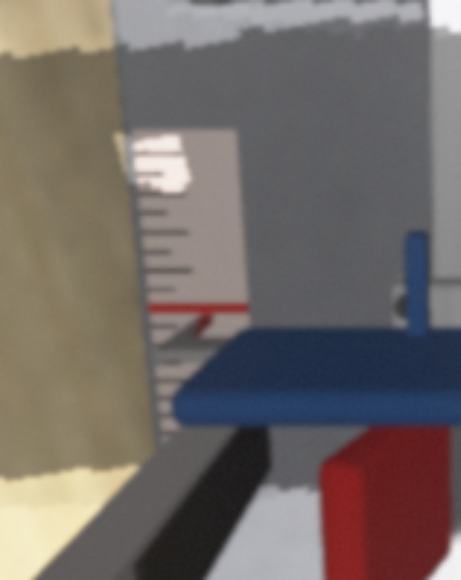

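The push force jumped to 34 N with the pointer still about 3 mm short, so something is blocking the jaw. I'll ease back and measure the jars.

>>> {"method": "jog_arm", "body": {
  "rows": [
    {"gripper":0.094,"slide":[-0.0045,0,0],"spin":0},
    {"gripper":0.094,"slide":[-0.0045,0,0],"spin":0},
    {"gripper":0.094,"slide":[-0.0045,0,0],"spin":0}
  ]
}}

```text
time_s: 20.2
ee_pos: [0.5404, -0.0101, 0.2602]
eef_rot: [-3.142, 0.0, 1.383]
force: [-0.6, -5.4, 3.6]
grip_width: 0.0939
grip_force: 2.6
```

```bash
cat > jars.py <<'E'
from h import *
c,s=np.cos(1.384),np.sin(1.384)
for n,ox,oy in(('scene',.544,.003),('top',.5466,.0021)):
    im,d=cams.camera(n); P=cloud(n,d); x,y,z=P[...,0]-ox,P[...,1]-oy,P[...,2]; jx=x*c+y*s; jy=-x*s+y*c
    for y0 in(-.054,0,.054):
        k=(d>0)&(abs(jx-.115)<.034)&(abs(jy-y0)<.026)&(abs(z-.108)<.005)
        Q=np.stack([jx[k],jy[k]],1).astype(np.float32)*1000
        if k.sum()<40: print(n,y0,k.sum()); continue
        A=np.c_[jx[k],jy[k],np.ones(k.sum())]; pl=np.linalg.lstsq(A,z[k],rcond=None)[0]
        print(n,y0,k.sum(),np.round(cv2.minEnclosingCircle(Q)[0],1),'r',round(cv2.minEnclosingCircle(Q)[1],1),'z',round(np.median(z[k]),4),'slope',np.round(pl[:2],3))
    k=(d>0)&(abs(z-.052)<.003)&(jx>.05)&(jx<.155)&(abs(jy)<.085)
    a=k&(jx<.1); b=k&(jx>.135); print(n,'jaw top',a.sum(),np.round(np.percentile(jx[a],[3,50,97]),4) if a.any() else 0,'wall',b.sum(),np.round(np.percentile(jx[b],[3,50,97]),4) if b.any() else 0)
    np.savez(n+'3.npz',im=im,P=P,d=d)
E
python3 jars.py; python3 hd.py -.013 .0025 .26; python3 -c "
from h import *
print(telemetry.get_obs()['moment'])"
```

```text
scene -0.054 333 [115.4 -53. ] r 21.9 z 0.1089 slope [-0.03  -0.032]
scene 0 354 [113.5   1.1] r 22.0 z 0.1089 slope [-0.027 -0.031]
scene 0.054 379 [116.   54.2] r 21.3 z 0.1096 slope [-0.037 -0.033]
scene jaw top 73 [0.0784 0.0837 0.0911] wall 386 [0.1356 0.144  0.1481]
top -0.054 358 [116.2 -52.4] r 21.5 z 0.1087 slope [-0.003 -0.018]
top 0 362 [114.9   2.2] r 21.1 z 0.1087 slope [0.021 0.003]
top 0.054 358 [117.5  53.8] r 21.2 z 0.1095 slope [-0.005 -0.009]
top jaw top 11 [0.0804 0.0862 0.0996] wall 172 [0.138  0.1451 0.1494]
tcp in jig [-0.0131  0.0021  0.2602]
t 20.3 pos [ 0.5405 -0.0099  0.2602] rot [-3.1415e+00  4.0000e-04  1.3832e+00] slide [ 0.0001 -0.0004  0.0002] spin -0.0008 F [ 0.2 -6.5  3.6] w 0.094 gf 2.9 q [-0.09  0.44  1.69 -0.    1.01  0.1 ]
[-1.11277014  0.00467986 -0.18519766]
```

```bash
cat > jw.py <<'E'
from h import *
c,s=np.cos(1.384),np.sin(1.384)
o=telemetry.get_obs(); im,d=cams.camera('wrist'); P=cloud('wrist',d,o); np.savez('wj.npz',im=im,P=P,d=d)
for f in('w5.npz','wj.npz'):
    D=np.load(f);P=D['P'];d=D['d'];x,y,z=P[...,0]-.545,P[...,1]-.0025,P[...,2]; jx=x*c+y*s; jy=-x*s+y*c
    for nm,h,a,b in(('jaw',.052,.03,.125),('plate',.084,-.05,.03)):
        for y0 in(-.06,-.035,0,.035,.06):
            k=(d>0)&(abs(z-h)<.0035)&(jx>a)&(jx<b)&(abs(jy-y0)<.007)
            if k.sum()>5: print(f,nm,y0,k.sum(),np.round(np.percentile(jx[k],[5,50,95])*1000,1),'z',round(np.median(z[k])*1000,1))
    # things between jaw face and jars
    k=(d>0)&(z>.02)&(z<.115)&(jx>.07)&(jx<.125)&(abs(jy)<.085)
    H,_,_=np.histogram2d(jx[k],jy[k],bins=[np.arange(.07,.126,.005),np.arange(-.085,.086,.01)]); print(H.astype(int))
E
python3 jw.py
```

```text
w5.npz jaw -0.06 244 [47.4 53.4 91.6] z 51.3
w5.npz jaw -0.035 328 [ 47.9  56.9 118.7] z 51.5
w5.npz jaw 0 259 [47.1 53.9 91.9] z 51.2
w5.npz jaw 0.035 291 [ 47.2  54.5 114.7] z 51.4
w5.npz jaw 0.06 254 [47.4 54.2 94.7] z 51.3
w5.npz plate -0.06 82 [-34.4 -31.1 -28.2] z 83.2
w5.npz plate -0.035 134 [-34.6 -30.9 -27.7] z 83.2
w5.npz plate 0 151 [-37.6 -31.2 -27.9] z 83.2
w5.npz plate 0.035 133 [-35.4 -31.4 -28. ] z 83.2
w5.npz plate 0.06 73 [-34.3 -30.8 -28.1] z 83.1
[[  0   0   0   0   0   0   2  57  59  57   0   0   0   0   0   0   0]
 [  0   0   0   0   0   0   5  51  50  51   0   0   0   0   0   0   0]
 [  0   0   0   0   0   0   3  44  41  47   0   0   0   0   0   0   0]
 [  0   0   0   9   0   0   0   0   0   0   0   0   0   0   0   0   0]
 [  0   0 180 421  56   0   4 338 459 341  39   0   0 214 133   0   0]
 [  0  90 218 212 308   0  95 198 116 197 125   0 295 378 319  75   0]
 [  1  92  36  37 283   0  62  27  28  25  96   0 275   8  10  43   0]
 [100   7   0   0  76 181  10   0   0   0  17 119  67   0   0   0  83]
 [ 19   0   0   0   0 144   0   0   0   0  10  98   1   0   0
[... 901 characters left out ...]
1  151  153  149  154  150  149  151  153  156  154
   155  124    0]
 [   0   28  231  776  136   37   36  552  892  570   64   37   35  372
   169   27    0]
 [   0   31  464  682  907    0  107  565  391  595  241    0  800 1078
   676   49    0]
 [   0  157  375  387 1150    0  216  388  382  379  280    0 1165  380
   385  138    0]
 [  37   14   14   10  294  532   18    9    8   13   64  354  308    2
     2    2   33]
 [   0    0    0    0    0  533    0    0    0    0    6  368    6    0
     0    0    0]
 [   0    0    0    0    0  248    0    0    0    0    0  213    0    0
     0    0    0]
 [   0    0    0    0    0  119    0    0    0    0    0   61    7    0
     0    0    0]]
```

>>> {"method": "jog_arm", "body": {
  "rows": [
    {"gripper":0.094,"slide":[0.002,0,0],"spin":0},
    {"gripper":0.094,"slide":[0.002,0,0],"spin":0},
    {"gripper":0.094,"slide":[0.002,0,0],"spin":0}
  ]
}}

```text
time_s: 20.65
ee_pos: [0.5407, -0.0089, 0.2602]
eef_rot: [-3.141, 0.003, 1.383]
force: [-3.5, -17.3, 5.1]
grip_width: 0.0935
grip_force: 8.9
```

```bash
cat > flow.py <<'E'
from h import *
c,s=np.cos(1.384),np.sin(1.384)
o=telemetry.get_obs();print(np.round(o['force'],1),np.round(o['moment'],2))
for n,ox,oy in(('scene',.544,.003),('top',.5466,.0021)):
    A=np.load(n+'3.npz'); im,d=cams.camera(n); g0,g1=[cv2.cvtColor(i,cv2.COLOR_RGB2GRAY) for i in(A['im'],im)]
    F=cv2.calcOpticalFlowFarneback(g0,g1,None,.5,2,11,5,5,1.1,0)
    P=A['P'];d=A['d'];x,y,z=P[...,0]-ox,P[...,1]-oy,P[...,2]; jx=x*c+y*s; jy=-x*s+y*c
    for nm,k in [(f'jar{y0}',(abs(jx-.115)<.024)&(abs(jy-y0)<.022)&(z>.06)&(z<.115)) for y0 in(-.054,0,.054)]+[('jaw',(abs(jx-.087)<.008)&(abs(jy)<.07)&(abs(z-.052)<.004)),('plate',(abs(jx)<.008)&(abs(jy)<.06)&(z>.05)&(z<.088)),('wall',(abs(jx-.144)<.006)&(abs(z-.05)<.006)&(abs(jy)<.08))]:
        k=k&(d>0); print(n,nm,k.sum(),np.round(np.median(F[k],0),2) if k.any() else 0, 'px/mm ~',round(im.shape[1]/1000,2))
E
python3 flow.py; python3 jw.py | grep wj.npz
```

```text
[ -3.5 -17.3   5.1] [-3.22  0.5  -0.17]
scene jar-0.054 603 [-0.07  0.1 ] px/mm ~ 0.56
scene jar0 667 [-0.  0.] px/mm ~ 0.56
scene jar0.054 694 [-0.    0.01] px/mm ~ 0.56
scene jaw 55 [-0.09  0.25] px/mm ~ 0.56
scene plate 674 [-0.21  0.16] px/mm ~ 0.56
scene wall 415 [0. 0.] px/mm ~ 0.56
top jar-0.054 440 [-0.09 -0.03] px/mm ~ 0.56
top jar0 447 [-0. -0.] px/mm ~ 0.56
top jar0.054 453 [-0.   -0.01] px/mm ~ 0.56
top jaw 0 0 px/mm ~ 0.56
top plate 0 0 px/mm ~ 0.56
top wall 172 [ 0.   -0.01] px/mm ~ 0.56
wj.npz jaw -0.06 582 [79.2 85.  91. ] z 51.3
wj.npz jaw -0.035 872 [ 79.4  88.6 120. ] z 51.5
wj.npz jaw 0 617 [79.3 85.4 92. ] z 51.4
wj.npz jaw 0.035 764 [ 79.4  87.  115.7] z 51.4
wj.npz jaw 0.06 602 [79.2 85.2 94.1] z 51.4
wj.npz plate -0.06 241 [-3.8  0.6  4. ] z 83.2
wj.npz plate -0.035 343 [-2.2  1.5  4.2] z 83.3
wj.npz plate 0 411 [-6.2  1.   4.2] z 83.4
wj.npz plate 0.035 357 [-2.5  1.4  4.2] z 83.3
wj.npz plate 0.06 243 [-3.8  0.3  3.9] z 83.3
```

Only the far jar moves under load, so something by that jar is taking the force. I'll check the earlier clouds for an obstacle there.

Run:
```python
from h import *
c,s=np.cos(1.384),np.sin(1.384)
for f,ox,oy in(('w3.npz',.545,.0025),('w5.npz',.545,.0025),('scene.npz',.544,.003),('top.npz',.5466,.0021)):
    D=np.load(f);P=D['P'];d=D['d'];x,y,z=P[...,0]-ox,P[...,1]-oy,P[...,2]; jx=x*c+y*s; jy=-x*s+y*c
    print(f)
    for y0 in(-.054,0,.054):
        for z0 in(.012,.02,.03,.04,.05,.06,.075,.09,.105):
            k=(d>0)&(abs(jy-y0)<.026)&(abs(z-z0)<.005)&(jx>.075)&(jx<.139)
            if k.sum()>8:
                i=np.argsort(jx[k])[:8]; print(y0,z0,k.sum(),'min jx',np.round(np.median(jx[k][i])*1000,1),'jy',np.round(np.median(jy[k][i])*1000,1),'maxjx',np.round(np.percentile(jx[k],98)*1000,1),'rgb',np.median(D['im'][k][i],0) if z0<.06 else '')
```

```text
w3.npz
-0.054 0.012 466 min jx 75.1 jy -61.0 maxjx 137.2 rgb [165.5 165.  169. ]
-0.054 0.02 10 min jx 96.0 jy -43.5 maxjx 137.7 rgb [105.  101.   93.5]
-0.054 0.03 23 min jx 92.1 jy -51.0 maxjx 138.0 rgb [121.5 117.5 114. ]
-0.054 0.04 33 min jx 93.9 jy -47.2 maxjx 138.0 rgb [109.5 106.5  99. ]
-0.054 0.05 50 min jx 93.7 jy -47.6 maxjx 138.7 rgb [105.  102.   93.5]
-0.054 0.06 61 min jx 93.1 jy -48.7 maxjx 138.1 rgb 
-0.054 0.075 142 min jx 92.8 jy -49.2 maxjx 137.9 rgb 
-0.054 0.09 118 min jx 96.8 jy -44.8 maxjx 135.7 rgb 
-0.054 0.105 1342 min jx 96.5 jy -56.1 maxjx 134.3 rgb 
0 0.012 428 min jx 75.9 jy 14.6 maxjx 138.8 rgb [ 99.  99. 101.]
0 0.02 244 min jx 75.2 jy -4.8 maxjx 127.6 rgb [223.5 223.  223.5]
0 0.03 39 min jx 100.6 jy 19.3 maxjx 134.2 rgb [93.5 93.  90. ]
0 0.04 41 min jx 100.1 jy 19.0 maxjx 138.8 rgb [88. 87. 81.]
0 0.05 72 min jx 100.4 jy 19.2 maxjx 137.4 rgb [86.  84.5 75. ]
0 0.06 43 min jx 100.8 jy 19.5 maxjx 131.7 rgb 
0 0.075 89 min jx 95.2 jy 12.9 maxjx 134.9 rgb 
0 0.09 49 min jx 98.1 jy 13.5 maxjx 132.3 rgb 
0 0.105 1489 min jx 94.6 jy -2.1 maxjx 132.5 rgb 
[... 3525 characters left out ...]
54 0.075 35 min jx 93.6 jy -49.0 maxjx 124.3 rgb 
-0.054 0.09 17 min jx 96.4 jy -53.1 maxjx 119.0 rgb 
-0.054 0.105 276 min jx 96.2 jy -49.6 maxjx 136.0 rgb 
0 0.012 619 min jx 75.6 jy -0.7 maxjx 138.0 rgb [118.  119.5 120.5]
0 0.02 126 min jx 76.0 jy 0.5 maxjx 137.7 rgb [161.5 162.5 164.5]
0 0.03 13 min jx 96.3 jy -18.1 maxjx 137.2 rgb [73.5 70.  66. ]
0 0.04 9 min jx 117.5 jy -23.7 maxjx 136.1 rgb [60.5 52.  40.5]
0 0.05 21 min jx 111.4 jy -24.2 maxjx 133.8 rgb [134.  116.5  91. ]
0.054 0.012 718 min jx 75.2 jy 58.8 maxjx 137.5 rgb [120.  122.  121.5]
0.054 0.02 71 min jx 77.5 jy 43.8 maxjx 137.0 rgb [117.5 119.5 119.5]
0.054 0.05 14 min jx 116.3 jy 79.0 maxjx 134.8 rgb [131.5 116.5  84. ]
```

Run:
```python
from h import *
from scipy.optimize import least_squares
c,s=np.cos(1.384),np.sin(1.384)
S=[]
for f,ox,oy in(('w3.npz',.545,.0025),('w5.npz',.545,.0025),('wj.npz',.545,.0025),('scene.npz',.544,.003),('top.npz',.5466,.0021),('scene3.npz',.544,.003)):
    D=np.load(f);P=D['P'];d=D['d'];x,y,z=P[...,0]-ox,P[...,1]-oy,P[...,2]; jx=x*c+y*s; jy=-x*s+y*c
    for y0 in(-.054,0,.054):
        out=[]
        for nm,a,b in(('body',.055,.08),('cap',.09,.105)):
            k=(d>0)&(z>a)&(z<b)&(abs(jy-y0)<.027)&(jx>.085)&(jx<.142); Q=np.c_[jx[k],jy[k]]
            if k.sum()<40: continue
            g=least_squares(lambda p:np.hypot(*(Q-p[:2]).T)-p[2],[.116,y0,.021],loss='soft_l1',f_scale=.001).x
            t=np.degrees(np.arctan2(*(Q-[.1165,y0]).T[::-1]))%360; r=np.hypot(*(Q-[.1165,y0]).T)*1000
            prof={int(q):round(float(np.median(r[abs(t-q)<10])),1) for q in range(0,360,20) if (abs(t-q)<10).sum()>4}
            out.append((nm,k.sum(),np.round(g*1000,1),prof))
        for q in out: print(f,y0,*q)
```

```text
w3.npz -0.054 body 270 [116.1 -55.3  22.9] {0: 23.2, 20: 21.4, 40: 20.7, 60: 22.4, 80: 23.5, 100: 22.2, 120: 20.9, 140: 21.6, 160: 23.4, 180: 24.4}
w3.npz -0.054 cap 203 [115.9 -53.8  20.5] {20: 20.0, 40: 20.0, 60: 20.5, 80: 20.7, 100: 20.8, 120: 21.0, 140: 21.1, 160: 21.4}
w3.npz 0 body 169 [113.3  -4.9  26.7] {20: 19.8, 40: 21.9, 60: 21.5, 80: 20.5, 100: 21.2, 120: 24.2, 140: 25.6, 160: 24.2}
w3.npz 0 cap 109 [1.141e+02 1.000e-01 2.080e+01] {20: 18.7, 40: 19.1, 60: 19.7, 80: 20.2, 100: 21.2, 120: 22.0, 140: 22.6}
w5.npz -0.054 body 653 [113.6 -54.3  21.1] {80: 23.2, 100: 22.6, 120: 21.3, 140: 22.0, 160: 24.3, 180: 25.0, 200: 22.9, 220: 22.3, 240: 23.3, 260: 24.2}
w5.npz -0.054 cap 385 [115.1 -54.1  20.7] {120: 21.5, 140: 21.6, 160: 22.0, 180: 22.0, 200: 22.1, 220: 21.7}
w5.npz 0 body 547 [120.2  -0.2  28.8] {120: 25.2, 140: 26.6, 160: 24.9, 180: 24.5, 200: 26.2, 220: 26.0, 240: 24.2}
w5.npz 0 cap 381 [114.8   0.3  22.1] {120: 23.1, 140: 23.6, 160: 23.6, 180: 23.4, 200: 23.8, 220: 23.1, 240: 22.5}
w5.npz 0.054 body 590 [114.9  54.2  20.6] {140: 22.0, 160: 22.1, 180: 22.2, 200: 22.1,
[... 1324 characters left out ...]
20: 20.6, 40: 20.0, 60: 22.0, 80: 23.6}
scene3.npz -0.054 cap 117 [114.9 -54.6  21.1] {0: 19.6, 20: 19.0, 40: 19.1, 60: 20.0, 80: 20.3, 100: 20.7, 120: 21.2}
scene3.npz 0 body 165 [116.6   0.9  20. ] {0: 18.4, 20: 20.4, 40: 21.5, 60: 21.7, 80: 19.9, 100: 20.1, 320: 20.9, 340: 19.1}
scene3.npz 0 cap 116 [ 1.136e+02 -1.000e-01  2.080e+01] {0: 17.4, 20: 18.2, 40: 18.9, 60: 18.9, 80: 20.1, 100: 20.9, 120: 22.1, 340: 18.3}
scene3.npz 0.054 body 190 [115.6  53.7  21.1] {0: 20.3, 20: 19.9, 40: 20.1, 60: 20.4, 80: 20.7, 100: 20.8, 120: 21.3, 320: 20.4, 340: 20.2}
scene3.npz 0.054 cap 118 [116.   53.9  20.3] {0: 20.0, 20: 19.9, 40: 19.9, 60: 20.3, 80: 20.4, 100: 20.1, 120: 20.7, 320: 20.4, 340: 20.0}
```

The profiles explain the block. The yellow jars have rounded-square bodies, and the far jar stands about 38–45° turned, so its diagonal (about 48 mm) blocks the jaw. I'll back off, turn that jar so its flats face the jaw, and push again.

>>> {"method": "jog_arm", "body": {
  "rows": [
    {"gripper":0.094,"slide":[-0.012,0,0],"spin":0},
    {"gripper":0.094,"slide":[-0.024,0,0],"spin":0},
    {"gripper":0.094,"slide":[-0.036,0,0],"spin":0},
    {"gripper":0.094,"slide":[-0.046,0,0],"spin":0},
    {"gripper":0.094,"slide":[-0.046,0,-0.03],"spin":0},
    {"gripper":0.094,"slide":[-0.046,0,-0.08],"spin":0},
    {"gripper":0.094,"slide":[-0.046,0,-0.13],"spin":0},
    {"gripper":0.094,"slide":[-0.046,0,-0.14],"spin":0}
  ]
}}

```text
time_s: 21.6
ee_pos: [0.5323, -0.0531, 0.4057]
eef_rot: [3.134, -0.001, 1.384]
force: [-0.2, 0.9, -1.2]
grip_width: 0.0938
grip_force: 0.0
```

```bash
sed -i 's/,z,1.384)/,z,float(sys.argv[4]) if len(sys.argv)>4 else 1.384)/' hd.py; python3 hd.py .116 -.054 .40 .476
```

```text
tcp in jig [-0.057   0.0022  0.4057]
t 21.6 pos [ 0.5323 -0.0531  0.4057] rot [ 3.1338e+00 -5.0000e-04  1.3838e+00] slide [0.173  0.0561 0.0062] spin 0.9078 F [-0.2  0.9 -1.2] w 0.0938 gf 0.0 q [-0.17  0.26  1.56  0.    1.31  0.02]
```

>>> {"method": "jog_arm", "body": {
  "rows": [
    {"gripper":0.094,"slide":[0.173,0.056,0],"spin":0.908},
    {"gripper":0.094,"slide":[0.173,0.056,0],"spin":0.908},
    {"gripper":0.094,"slide":[0.173,0.056,0],"spin":0.908},
    {"gripper":0.094,"slide":[0.173,0.056,0],"spin":0.908},
    {"gripper":0.094,"slide":[0.173,0.056,0],"spin":0.908},
    {"gripper":0.094,"slide":[0.173,0.056,0],"spin":0.908},
    {"gripper":0.094,"slide":[0.173,0.056,0],"spin":0.908},
    {"gripper":0.07,"slide":[0.173,0.056,0],"spin":0.908}
  ]
}}

```text
time_s: 22.4
ee_pos: [0.6195, 0.1065, 0.3997]
eef_rot: [-3.141, 0.001, 0.478]
force: [0.4, 0.3, -1.0]
grip_width: 0.0892
grip_force: 0.0
```

>>> {"method": "jog_arm", "body": {
  "rows": [
    {"gripper":0.07,"slide":[0,0,0],"spin":0},
    {"gripper":0.07,"slide":[0,0,0],"spin":0},
    {"gripper":0.07,"slide":[0,0,0],"spin":0}
  ]
}}

```text
time_s: 22.7
ee_pos: [0.6195, 0.1067, 0.4002]
eef_rot: [-3.142, -0.0, 0.477]
force: [-0.3, 0.3, 0.7]
grip_width: 0.0703
grip_force: 0.0
```

```bash
python3 hd.py .116 -.054 .265 .476
```

```text
tcp in jig [ 0.1162 -0.0538  0.4002]
t 22.7 pos [0.6195 0.1067 0.4002] rot [-3.1416e+00 -1.0000e-04  4.7690e-01] slide [-0.      0.0003  0.1352] spin 0.0009 F [-0.3  0.3  0.7] w 0.0703 gf 0.0 q [0.11 0.48 1.28 0.   1.38 1.21]
```

>>> {"method": "jog_arm", "body": {
  "rows": [
    {"gripper":0.07,"slide":[0,0,0.04],"spin":0},
    {"gripper":0.07,"slide":[0,0,0.08],"spin":0},
    {"gripper":0.07,"slide":[0,0,0.115],"spin":0},
    {"gripper":0.07,"slide":[0,0,0.135],"spin":0},
    {"gripper":0.07,"slide":[0,0,0.135],"spin":0},
    {"gripper":0.07,"slide":[0,0,0.135],"spin":0}
  ]
}}

```text
time_s: 23.3
ee_pos: [0.6197, 0.1069, 0.266]
eef_rot: [3.141, -0.001, 0.476]
force: [0.0, 0.0, 1.5]
grip_width: 0.0701
grip_force: 0.0
```

>>> {"method": "jog_arm", "body": {
  "rows": [
    {"gripper":0.03,"slide":[0,0,0],"spin":0},
    {"gripper":0.03,"slide":[0,0,0],"spin":0},
    {"gripper":0.03,"slide":[0,0,0],"spin":0},
    {"gripper":0.03,"slide":[0,0,0],"spin":0},
    {"gripper":0.03,"slide":[0,0,0],"spin":0},
    {"gripper":0.03,"slide":[0,0,0],"spin":0}
  ],
  "squeeze": 15
}}

```text
time_s: 23.9
ee_pos: [0.6196, 0.1069, 0.2657]
eef_rot: [3.141, -0.001, 0.476]
force: [-1.1, -0.2, 5.4]
grip_width: 0.0413
grip_force: 14.7
```

>>> {"method": "jog_arm", "body": {
  "rows": [
    {"gripper":0.03,"slide":[0,0,-0.004],"spin":0},
    {"gripper":0.03,"slide":[0,0,-0.004],"spin":0.1},
    {"gripper":0.03,"slide":[0,0,-0.004],"spin":0.22},
    {"gripper":0.03,"slide":[0,0,-0.004],"spin":0.34},
    {"gripper":0.03,"slide":[0,0,-0.004],"spin":0.46},
    {"gripper":0.03,"slide":[0,0,-0.004],"spin":0.58},
    {"gripper":0.03,"slide":[0,0,-0.004],"spin":0.663},
    {"gripper":0.03,"slide":[0,0,-0.004],"spin":0.663}
  ]
}}

```text
time_s: 24.7
ee_pos: [0.6195, 0.1069, 0.269]
eef_rot: [3.141, 0.001, -0.188]
force: [0.1, -0.2, -1.3]
grip_width: 0.0417
grip_force: 14.7
```

>>> {"method": "jog_arm", "body": {
  "rows": [
    {"gripper":0.03,"slide":[0,0,0],"spin":0},
    {"gripper":0.03,"slide":[0,0,0],"spin":0}
  ]
}}

```text
time_s: 24.9
ee_pos: [0.6195, 0.1069, 0.2691]
eef_rot: [3.142, 0.0, -0.185]
force: [0.0, 0.3, -1.4]
grip_width: 0.0415
grip_force: 14.7
```

```bash
python3 hd.py .116 -.054 .266 -.187; python3 jars.py
```

```text
tcp in jig [ 0.1164 -0.0538  0.2691]
t 24.9 pos [0.6195 0.1069 0.2691] rot [ 3.1415e+00  2.0000e-04 -1.8520e-01] slide [0.0002 0.0004 0.0031] spin 0.0018 F [ 0.   0.3 -1.4] w 0.0415 gf 14.7 q [0.11 0.61 1.41 0.   1.13 1.87]
scene -0.054 235 [116.1 -52.9] r 33.3 z 0.1112 slope [-0.037 -0.108]
scene 0 359 [113.8   1.2] r 21.6 z 0.109 slope [-0.034 -0.035]
scene 0.054 378 [116.1  54.5] r 21.8 z 0.1095 slope [-0.04  -0.023]
scene jaw top 327 [0.0503 0.0555 0.0603] wall 382 [0.1362 0.1441 0.1479]
top -0.054 0
top 0 0
top 0.054 0
top jaw top 213 [0.0503 0.0553 0.0602] wall 0 0
```

Turned. I'll set it down and release.

>>> {"method": "jog_arm", "body": {
  "rows": [
    {"gripper":0.03,"slide":[0,0,0.002],"spin":0.002},
    {"gripper":0.03,"slide":[0,0,0.003],"spin":0.002},
    {"gripper":0.03,"slide":[0,0,0.003],"spin":0.002},
    {"gripper":0.07,"slide":[0,0,0.003],"spin":0.002},
    {"gripper":0.07,"slide":[0,0,0.003],"spin":0.002},
    {"gripper":0.07,"slide":[0,0,0.003],"spin":0.002},
    {"gripper":0.07,"slide":[0,0,0.003],"spin":0.002},
    {"gripper":0.07,"slide":[0,0,0.003],"spin":0.002}
  ]
}}

```text
time_s: 25.8
ee_pos: [0.6195, 0.1069, 0.2662]
eef_rot: [-3.142, -0.0, -0.189]
force: [0.3, -0.8, -0.5]
grip_width: 0.0694
grip_force: 0.0
```

>>> {"method": "jog_arm", "body": {
  "rows": [
    {"gripper":0.07,"slide":[0,0,-0.03],"spin":0},
    {"gripper":0.07,"slide":[0,0,-0.08],"spin":0},
    {"gripper":0.094,"slide":[0,0,-0.13],"spin":0},
    {"gripper":0.094,"slide":[0,0,-0.134],"spin":0},
    {"gripper":0.094,"slide":[0,0,-0.134],"spin":0}
  ]
}}

```text
time_s: 26.3
ee_pos: [0.6194, 0.1069, 0.4015]
eef_rot: [-3.141, -0.003, -0.189]
force: [-0.7, -0.3, -1.8]
grip_width: 0.0905
grip_force: 0.0
```

```bash
python3 jars.py; python3 hd.py -.058 .0025 .40 1.384
```

```text
scene -0.054 333 [115.2 -52.9] r 22.2 z 0.1089 slope [-0.018 -0.036]
scene 0 352 [115.2   1.2] r 21.6 z 0.109 slope [-0.038 -0.027]
scene 0.054 374 [115.9  53.7] r 21.2 z 0.1095 slope [-0.031 -0.02 ]
scene jaw top 326 [0.0503 0.0554 0.0602] wall 400 [0.1355 0.144  0.1481]
top -0.054 19
top 0 24
top 0.054 0
top jaw top 313 [0.0502 0.0553 0.0931] wall 0 0
tcp in jig [ 0.1164 -0.0537  0.3986]
t 26.4 pos [0.6194 0.1069 0.3986] rot [ 3.141e+00  2.000e-03 -1.892e-01] slide [-0.0558  0.1745 -0.0011] spin -1.5732 F [ 0.8 -0.5 -1. ] w 0.094 gf 0.0 q [ 0.11  0.48  1.28 -0.    1.38  1.87]
```

>>> {"method": "jog_arm", "body": {
  "rows": [
    {"gripper":0.094,"slide":[-0.056,0.1745,0],"spin":-1.573},
    {"gripper":0.094,"slide":[-0.056,0.1745,0],"spin":-1.573},
    {"gripper":0.094,"slide":[-0.056,0.1745,0],"spin":-1.573},
    {"gripper":0.094,"slide":[-0.056,0.1745,0],"spin":-1.573},
    {"gripper":0.094,"slide":[-0.056,0.1745,0],"spin":-1.573},
    {"gripper":0.094,"slide":[-0.056,0.1745,0],"spin":-1.573},
    {"gripper":0.094,"slide":[-0.056,0.1745,0],"spin":-1.573},
    {"gripper":0.094,"slide":[-0.056,0.1745,0],"spin":-1.573}
  ]
}}

```text
time_s: 27.2
ee_pos: [0.5316, -0.0541, 0.3984]
eef_rot: [-3.139, 0.001, 1.006]
force: [-0.5, -0.4, -0.8]
grip_width: 0.094
grip_force: 0.0
```

```bash
python3 hd.py -.058 .0025 .371 1.384
```

```text
tcp in jig [-0.0581  0.0026  0.3984]
t 27.2 pos [ 0.5316 -0.0541  0.3984] rot [-3.1389e+00  1.1000e-03  1.0061e+00] slide [0.0002 0.0002 0.0274] spin -0.3779 F [-0.5 -0.4 -0.8] w 0.094 gf 0.0 q [-0.17  0.27  1.57  0.    1.3   0.39]
```

>>> {"method": "jog_arm", "body": {
  "rows": [
    {"gripper":0.094,"slide":[0,0,0],"spin":-0.378},
    {"gripper":0.094,"slide":[0,0,0],"spin":-0.378},
    {"gripper":0.094,"slide":[0,0,0],"spin":-0.378},
    {"gripper":0.094,"slide":[0,0,0.027],"spin":-0.378},
    {"gripper":0.094,"slide":[0,0,0.027],"spin":-0.378},
    {"gripper":0.094,"slide":[0,0,0.027],"spin":-0.378}
  ]
}}

```text
time_s: 27.8
ee_pos: [0.5317, -0.054, 0.3724]
eef_rot: [-3.139, 0.0, 1.378]
force: [-0.1, 0.8, -0.0]
grip_width: 0.094
grip_force: 0.0
```

```bash
cat > prof.py <<'E'
from h import *
c,s=np.cos(1.384),np.sin(1.384)
o=telemetry.get_obs(); im,d=cams.camera('wrist'); P=cloud('wrist',d,o); np.savez('w6.npz',im=im,P=P,d=d)
x,y,z=P[...,0]-.545,P[...,1]-.0025,P[...,2]; jx=x*c+y*s; jy=-x*s+y*c
for y0 in(-.054,0,.054):
    print(y0,[(round(z0,3),[round(float(np.percentile(jx[k],3))*1000,1) if k.sum()>6 else None for dy in(-.016,-.008,0,.008,.016) for k in[(d>0)&(abs(z-z0)<.01)&(abs(jy-y0-dy)<.004)&(jx>.08)&(jx<.139)]]) for z0 in(.045,.07,.1)])
red=None
E
python3 prof.py; python3 hd.py -.058 .0025 .26 1.384
```

```text
-0.054 [(0.045, [95.0, 93.7, 93.7, 94.3, 95.1]), (0.07, [95.1, 93.8, 94.0, 94.5, 95.7]), (0.1, [99.2, 95.4, 94.6, 95.3, 99.0])]
0 [(0.045, [92.3, 91.3, 91.4, 92.4, 93.5]), (0.07, [92.4, 91.3, 91.6, 92.4, 93.5]), (0.1, [96.6, 93.5, 92.8, 93.5, 96.3])]
0.054 [(0.045, [98.3, 94.4, 93.7, 94.4, 97.5]), (0.07, [98.7, 94.5, 93.8, 94.4, 97.5]), (0.1, [98.9, 95.1, 94.5, 95.3, 98.5])]
tcp in jig [-0.058   0.0025  0.3732]
t 27.85 pos [ 0.5318 -0.054   0.3732] rot [-3.1407 -0.      1.3778] slide [-0.000e+00  1.000e-04  1.132e-01] spin -0.0062 F [ 0.5  0.3 -0.3] w 0.0941 gf 0.0 q [-0.17  0.29  1.6   0.    1.24  0.02]
```

The far jar now shows a flat front. Descending and pushing again.

>>> {"method": "jog_arm", "body": {
  "rows": [
    {"gripper":0.094,"slide":[0,0,0.03],"spin":-0.006},
    {"gripper":0.094,"slide":[0,0,0.06],"spin":-0.006},
    {"gripper":0.094,"slide":[0,0,0.09],"spin":-0.006},
    {"gripper":0.094,"slide":[0,0,0.113],"spin":-0.006},
    {"gripper":0.094,"slide":[0,0,0.113],"spin":-0.006},
    {"gripper":0.094,"slide":[0,0,0.113],"spin":-0.006}
  ]
}}

```text
time_s: 28.45
ee_pos: [0.5321, -0.054, 0.2613]
eef_rot: [3.141, -0.0, 1.384]
force: [-0.6, 0.1, 0.5]
grip_width: 0.0938
grip_force: 0.0
```

>>> {"method": "jog_arm", "body": {
  "rows": [
    {"gripper":0.094,"slide":[0.01,0,0],"spin":0},
    {"gripper":0.094,"slide":[0.02,0,0],"spin":0},
    {"gripper":0.094,"slide":[0.03,0,0],"spin":0},
    {"gripper":0.094,"slide":[0.04,0,0],"spin":0},
    {"gripper":0.094,"slide":[0.046,0,0],"spin":0},
    {"gripper":0.094,"slide":[0.046,0,0],"spin":0},
    {"gripper":0.094,"slide":[0.046,0,0],"spin":0}
  ]
}}

```text
time_s: 29.15
ee_pos: [0.5404, -0.0086, 0.2607]
eef_rot: [3.141, 0.0, 1.385]
force: [0.3, -4.8, 3.1]
grip_width: 0.0939
grip_force: 2.3
```

>>> {"method": "jog_arm", "body": {
  "rows": [
    {"gripper":0.094,"slide":[0.0025,0,0],"spin":0},
    {"gripper":0.094,"slide":[0.0025,0,0],"spin":0},
    {"gripper":0.094,"slide":[0.0025,0,0],"spin":0}
  ]
}}

```text
time_s: 29.45
ee_pos: [0.5407, -0.0065, 0.2604]
eef_rot: [3.141, 0.0, 1.384]
force: [-0.4, -5.6, 4.1]
grip_width: 0.094
grip_force: 2.3
```

```bash
python3 ptr.py p5; python3 hd.py -.009 .0025 .26; python3 jw.py | grep wj.npz
```

```text
wrist plate top mid jx 4151 [-0.0181  0.0031  0.0071]
  red 68 [0.0039 0.0775 0.0139]
tcp in jig [-0.0097  0.0025  0.2603]
t 29.5 pos [ 0.5407 -0.0065  0.2603] rot [3.1412e+00 1.0000e-04 1.3839e+00] slide [0.0007 0.     0.0003] spin -0.0001 F [ 0.6 -4.9  3.7] w 0.094 gf 2.5 q [-0.08  0.44  1.69 -0.    1.01  0.11]
wj.npz jaw -0.06 597 [82.2 88.2 94.4] z 51.4
wj.npz jaw -0.035 848 [ 82.4  91.  120.6] z 51.4
wj.npz jaw 0 626 [82.3 88.3 94.5] z 51.3
wj.npz jaw 0.035 740 [ 82.3  89.9 115.6] z 51.3
wj.npz jaw 0.06 592 [82.2 88.2 94.5] z 51.3
wj.npz plate -0.06 241 [-0.7  3.8  7.1] z 83.4
wj.npz plate -0.035 352 [0.5 4.4 7.2] z 83.3
wj.npz plate 0 407 [-3.1  3.8  7.1] z 83.4
wj.npz plate 0.035 364 [0.1 4.2 7.2] z 83.4
wj.npz plate 0.06 250 [-0.9  3.1  7. ] z 83.2
```

q measures 35.0 mm, the pointer is on the line, and the force is only the spring's 5 N. I'll hold, then squeeze.

>>> {"method": "jog_arm", "body": {
  "rows": [
    {"gripper":0.094,"slide":[0,0,0],"spin":0},
    {"gripper":0.094,"slide":[0,0,0],"spin":0},
    {"gripper":0.094,"slide":[0,0,0],"spin":0},
    {"gripper":0.06,"slide":[0,0,0],"spin":0},
    {"gripper":0.06,"slide":[0,0,0],"spin":0},
    {"gripper":0.06,"slide":[0,0,0],"spin":0},
    {"gripper":0.06,"slide":[0,0,0],"spin":0}
  ],
  "squeeze": 30
}}

```text
time_s: 30.25
ee_pos: [0.5408, -0.0065, 0.26]
eef_rot: [3.141, 0.0, 1.384]
force: [2.6, -5.3, 0.3]
grip_width: 0.0654
grip_force: 2.4
```

```bash
python3 hd.py -.009 .0025 .26; python3 jw.py | grep wj.npz | grep -E " 0 "
```

```text
tcp in jig [-0.0097  0.0025  0.26  ]
t 30.25 pos [ 0.5408 -0.0065  0.26  ] rot [3.1413e+00 1.0000e-04 1.3839e+00] slide [ 0.0007 -0.      0.    ] spin -0.0001 F [ 2.6 -5.3  0.3] w 0.0654 gf 2.4 q [-0.08  0.44  1.69 -0.    1.01  0.11]
wj.npz jaw 0 626 [82.2 88.5 94.6] z 51.3
wj.npz plate 0 402 [-3.2  3.9  7.2] z 83.4
```

>>> {"method": "jog_arm", "body": {
  "rows": [
    {"gripper":0.01,"slide":[0,0,0],"spin":0},
    {"gripper":0.01,"slide":[0,0,0],"spin":0},
    {"gripper":0.01,"slide":[0,0,0],"spin":0},
    {"gripper":0.01,"slide":[0,0,0],"spin":0},
    {"gripper":0.01,"slide":[0,0,0],"spin":0},
    {"gripper":0.01,"slide":[0,0,0],"spin":0},
    {"gripper":0.01,"slide":[0,0,0],"spin":0},
    {"gripper":0.01,"slide":[0,0,0],"spin":0}
  ]
}}

```text
time_s: 31.1
ee_pos: [0.5407, -0.0064, 0.26]
eef_rot: [-3.141, 0.0, 1.384]
force: [3.4, -4.9, 0.3]
grip_width: 0.0204
grip_force: 34.3
```

```bash
python3 hd.py -.009 .0025 .26; python3 jw.py | grep wj.npz
```

```text
tcp in jig [-0.0096  0.0026  0.26  ]
t 31.1 pos [ 0.5407 -0.0064  0.26  ] rot [-3.1413e+00  1.0000e-04  1.3841e+00] slide [ 0.0006  0.0001 -0.    ] spin 0.0001 F [ 3.4 -4.9  0.3] w 0.0204 gf 34.3 q [-0.08  0.44  1.69 -0.    1.01  0.11]
wj.npz jaw -0.06 603 [82.3 88.2 94.4] z 51.4
wj.npz jaw -0.035 837 [ 82.4  91.  121.1] z 51.4
wj.npz jaw 0 616 [82.2 88.2 94.6] z 51.3
wj.npz jaw 0.035 756 [ 82.3  89.9 117. ] z 51.4
wj.npz jaw 0.06 590 [82.3 88.1 94.4] z 51.4
wj.npz plate -0.06 201 [0.9 4.4 7.1] z 83.3
wj.npz plate -0.035 348 [0.8 4.6 7.1] z 83.3
wj.npz plate 0 461 [-4.2  3.3  7.2] z 83.3
wj.npz plate 0.035 354 [0.6 4.6 7.3] z 83.2
wj.npz plate 0.06 186 [0.7 4.5 7.3] z 83.2
```

>>> {"method": "jog_arm", "body": {
  "rows": [
    {"gripper":0.01,"slide":[0,0,0],"spin":0},
    {"gripper":0.01,"slide":[0,0,0],"spin":0},
    {"gripper":0.01,"slide":[0,0,0],"spin":0},
    {"gripper":0.01,"slide":[0,0,0],"spin":0},
    {"gripper":0.01,"slide":[0,0,0],"spin":0}
  ]
}}

```text
time_s: 31.65
ee_pos: [0.5407, -0.0064, 0.26]
eef_rot: [-3.141, 0.0, 1.384]
force: [3.8, -4.2, 0.3]
grip_width: 0.0201
grip_force: 34.3
```

```bash
python3 jars.py; python3 hd.py -.009 .0025 .26; python3 ptr.py
```

```text
scene -0.054 333 [116.3 -53.6] r 21.8 z 0.1089 slope [-0.02  -0.023]
scene 0 355 [116.5   1.9] r 21.5 z 0.109 slope [-0.039 -0.042]
scene 0.054 380 [116.3  54.5] r 21.2 z 0.1094 slope [-0.043 -0.032]
scene jaw top 54 [0.083  0.0877 0.0945] wall 406 [0.1362 0.1441 0.1482]
top -0.054 355 [116.8 -51.8] r 21.0 z 0.1088 slope [ 0.021 -0.001]
top 0 358 [117.3   2.7] r 21.2 z 0.1089 slope [ 0.009 -0.003]
top 0.054 358 [117.3  54.6] r 21.1 z 0.1096 slope [ 0.021 -0.003]
top jaw top 9 [0.0843 0.0884 0.0944] wall 147 [0.1375 0.1451 0.1491]
tcp in jig [-0.0096  0.0025  0.26  ]
t 31.75 pos [ 0.5407 -0.0064  0.26  ] rot [-3.1414e+00  1.0000e-04  1.3841e+00] slide [ 0.0006  0.     -0.    ] spin 0.0001 F [ 3.5 -5.7  0.5] w 0.0204 gf 34.3 q [-0.08  0.44  1.69 -0.    1.01  0.11]
wrist plate top mid jx 3506 [-0.0026  0.004   0.0073]
  red 68 [0.0041 0.0772 0.0143]
```

All in place; handing in.

```bash
python3 -c "
from station import workorder
print(workorder.hand_in())"
```

```text
the job is handed in; nothing more can be done
None
```

The job is handed in (no verdict came back): all three jars stand upright in their cells, the pointer is on the red line (jaw at 35 mm), and the gripper holds the shut lever and grip together at about 34 N, after I turned the far jar about 38° because its square body was blocking the jaw.

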